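# Ready the bean bin for refilling

## Robot

A 6-joint arm with a two-finger parallel gripper is mounted at the origin on a cart in front of the work surface, level with it; the furniture and walls round the work are solid. World frame = base frame: x ahead of the robot, y to its left, z up, the work surface at z = 0. Lengths are in m, angles in rad, forces in N, time in s.
With the tool pointing down it reaches from about 0.25 to 0.725 m from the base axis. Payload 4 kg.
Tool frame: the origin (TCP) lies at the centre of the arm's flange, where the gripper is bolted on; the fingertips stand 173 mm ahead of it and the grasp point (between the pads) lies 155 mm ahead of it; z points along the fingers, y is the direction in which the jaws open and shut (so a half turn about z gives the same grasp; the last joint's range is limited). The gripper opens to 85 mm and grips with 20 to 120 N. Pads are 22 mm wide; open, the fingers measure 114 mm over their backs; the gripper's body (76 mm by 85 mm) begins 54 mm behind the grasp point. The pads swing forward as they close: fully open they stand 13 mm farther back than shut.
Start: joints at [1.309, 0.241, 0.005, 1.335, 0, 1.571], TCP at [0.129, 0.483, 0.405] pointing down, gripper open.
Joint ranges: [-2.72, 2.72], [-1.05, 1.87], [-1.09, 1.28], [-1.99, 2.15], [-1.42, 1.44], [-3.14, 3.14]. Speed limits (rad/s): [2.79, 2.79, 3.14, 3.14, 3.14, 3.14].

## Interface

Orientations are given as a unit quaternion [x, y, z, w].
In Python, from workcell import arm gives the robot as it stands. The module is installed in compiled form; this text tells all that it offers.
- The arm moves only by the tool play_rows, never from a script. Its argument "rows" is a list of rows, each an object with "delta_pos": the shift along the tool's x, y, z in mm, a list of three; "rotation": the turn, a rotation vector about the tool's x, y, z in degrees, a list of three; "claw": the gripper's target within -1 to 1 (fully open at 1, half-way at 0, shut at -1). In form: [{"delta_pos": [tx, ty, tz], "rotation": [wx, wy, wz], "claw": claw}, ...]. A call has 1 to 5 rows; each row shifts and turns the pose as measured when the row begins, along the tool's axes as they then stand; what a row does not reach is not made up. A row lasts 1/8 s, in which the tool goes at most 62.5 mm and 10.7 degrees, less where a joint would pass 70% of its speed; a pose out of reach is approached as far as the arm can. A call with a gripper value outside its range is refused whole. The fingers move at their own pace and stop on an object; the grip force is fixed at half the most. Time passes only in rows, so rows that do not move let the fingers close. It gives the time, the measured TCP pose, the force and the opening at its end, in the units of the state.
- arm.read_state(): the state, without advancing time (a new reading comes with each control period).
- arm.grab_frame(name): name is "side" or "top" or "wrist"; returns (picture, depth): 420x560x3 uint8, red, green, blue; 420x560 float32, m along the optical axis (not along the pixel's ray), 0 where there is no reading.
- arm.get_calibration(name): a dict with "fx", "fy", "cx", "cy" (pixels), "k1" (the pictures are not rectified: a ray, as slopes to the right and down, at radius r is drawn at 1 + k1 r^2 times it, then the intrinsics apply), "extrinsics" (4x4, takes a point from camera to world coordinates). Camera axes: x right, y down, z forward; pixel columns grow to the right and rows downward; lengths in m; the calibration is good to about 2 mm. A picture is of the moment at which its call begins: read the wrist's pose just before it. get_calibration takes no time and is no camera call; for the wrist camera it gives the pose at the moment of the call.
- arm.job_done(): hands the job in, once; it reports no verdict.
The state is a dict: "t": time; "joint_positions": joint angles; "joint_vel": joint speeds; "effort": joint torques, N m; "tcp_pos": TCP position; "tool_rot": TCP orientation; "wrist_force": force on the tool from outside, world axes, zero at the start; "ft_torque": the same for the moment, N m; "finger_gap": finger opening in m.
Only numpy, scipy, OpenCV 4.12 (cv2) and the standard library are available. Lean on these libraries where they do the work, as an engineer would, in place of code of your own. Each camera call takes 0.05 s, during which the arm holds its last target. There are 200 camera calls.

## Task

Get the bean bin ready for refilling: slide its flat metal catch tray fully home into the slot at the foot of the bin, so the tray's lip sits against the front, and then pull the filler cap on the sloping face straight out along its neck until it clicks into its open position and stays there. Do not move or knock over the drinking glass or the small milk pitcher.

Things in the scene. Friction and masses are not known exactly. Their poses are not given: they have to be found in the camera images.
- bin: Fixed steel bean bin on a black plinth, 130 deep (x), 120 wide (y). Origin: centre of underside; front is -x, up +z. Front face at x=-65, upright to z=110; the top then slopes back at 35 deg to z=187 at x=+45. Tray slot in the foot of the front face: its floor is the counter, 80 wide (y -40 to 40, mouth flared), 12 high, end stop at x=+7 (72 deep).
- cap (a joint): Slide of the filler cap along its neck, m: 0 = pushed on (closed), 0.024 = pulled out (open). A click holds it at either end: about 10 N brings it past the middle (0.012), then it snaps on to the other end; let go before that, it snaps back. Captive: it does not come off.
- cap_grip (a point): Grip point in the bar on the cap, 20 above the cap's round top; moves with the cap. +z: neck axis and pull direction, leaning 35 deg from vertical to the bin's front; y as the bin's. Cap black, round, 60 dia, 26 high; bar on it 14 thick (y), 46 long (x), 32 high (ends 11 beyond this point). At cap=0 it is at x=-39, y=0, z=190 in the bin's frame.
- tray: Loose flat catch tray, 0.22 kg: steel plate x=0 to +70, 75 wide (y), 8 thick, far corners rounded 10; lip x=-12 to 0, 96 wide, 22 high; then a tongue 40 wide, 8 thick to x=-77 with an upright black grip fin. Origin: on the underside at the lip's inner face, middle; +x goes into the slot, +z up. Home: origin at x=-65, y=0 in the bin's frame, axes parallel.
- tray_grip (a point): Point to grip on the tray's fin: fin 14 thick (y), 44 long (x), top at z = 46 above the counter. The point is at x = -52, y = 0, z = 34 in the tray's frame; axes as the tray's.
- glass: Drinking glass, clear, 80 in diameter, 91 high; origin at the centre of its underside. Leave it alone.
- pitcher: Small steel milk pitcher, 102 x 68 x 88 high; origin at the centre of its underside. Leave it alone.
- timer: Kitchen timer lying flat, 58 x 66 x 22 high; origin at the centre of its underside. A bystander.

How it is judged:
By the outcome, as a careful person would: the job done as asked, in the order asked, and still so for the second after the job is handed in, with the robot touching nothing.
It also fails if it takes over 59 s, if anything falls off the work surface, if the arm or the gripper's body presses on something with over 40 N, if the wrist force passes 120 N, or if a joint passes its speed limit or range.

## Working session

There is one attempt and no reset: what is moved stays moved. The work goes in short steps, Python scripts to look and compute and a tool call to move; the robot and the scene stay as the last step left them, time stands still between calls to the robot, and variables do not carry over. Pictures are saved under pics/ and viewed, about 8 in all and at most 12, crops included, and the job is handed in when it is done.

Besides the shell and the picture viewer there is one more tool, called after "Request:" as name(argument=value, ...) on one line, values as JSON. play_rows: Moves the arm, as the interface text tells. Its arguments: {"type":"object","properties":{"rows":{"type":"array"}},"required":["rows"]}

```bash
mkdir -p pics; cat > h.py <<'E'
import numpy as np, cv2
from workcell import arm
from scipy.spatial.transform import Rotation as R
def cloud(name):
    c=arm.get_calibration(name); im,d=arm.grab_frame(name)
    v,u=np.mgrid[0:420,0:560].astype(float)
    K=np.array([[c['fx'],0,c['cx']],[0,c['fy'],c['cy']],[0,0,1]])
    n=cv2.undistortPoints(np.stack([u.ravel(),v.ravel()],1)[:,None],K,np.array([c['k1'],0,0,0.]))[:,0]
    T=np.array(c['extrinsics'])
    ray=np.c_[n,np.ones(len(n))]
    P=(ray*d.reshape(-1,1))@T[:3,:3].T+T[:3,3]
    P[d.ravel()==0]=np.nan
    return im,d,P.reshape(420,560,3),(ray@T[:3,:3].T).reshape(420,560,3),T[:3,3]
def plane(ray,o,z): # rays onto z
    return o+ray*((z-o[2])/ray[2])
def st():
    s=arm.read_state(); print('t',s['t'],'tcp',np.round(s['tcp_pos'],4),'q',np.round(s['joint_positions'],3),'F',np.round(s['wrist_force'],1),'gap',round(s['finger_gap'],4)); return s
E
python3 - <<'E'
from h import *
s=st(); print(s['tool_rot'])
out=[]
for n in('top','side'):
    im,d,P,ray,o=cloud(n); out.append(im); np.savez(n+'0.npz',im=im,P=P,ray=ray,o=o)
    print(n,o,np.round(np.array(arm.get_calibration(n)['extrinsics'])[:3,2],2))
cv2.imwrite('pics/top0.png',out[0][...,::-1]);cv2.imwrite('pics/side0.png',out[1][...,::-1])
E
```

```text
t 0.0 tcp [0.1293 0.4827 0.4038] q [ 1.309  0.241  0.004  1.335 -0.     1.571] F [ 0.3 -0.6  0.5] gap 0.0854
[ 1.30502049e-01  9.91447481e-01 -1.04446005e-03 -1.28165385e-04]
top [0.34955869 0.06008254 1.15797627] [ 0.21  0.03 -0.98]
side [ 0.04906089 -0.5765641   0.60308369] [ 0.56  0.68 -0.48]
```

View pics/top0.png

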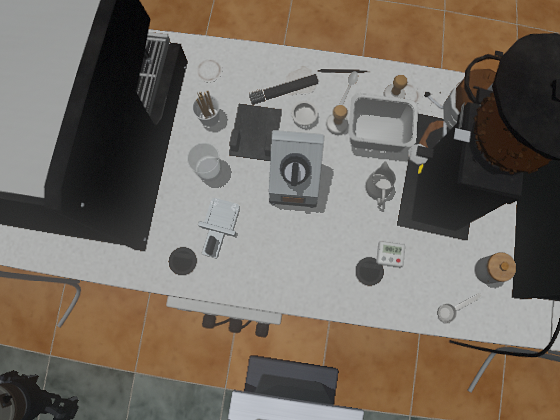

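View pics/side0.png

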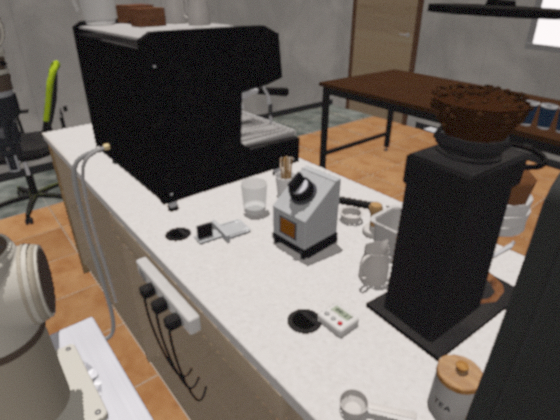

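The top view shows the bin at (297,170), with its cap at (295,173). The tray plate is at (223,215), the lip at (219,231) and the black fin at (212,245). The glass is at (206,165), the pitcher at (381,187) and the timer at (391,254). The side view shows the tray at (222,231), its fin at (205,231), and the bin's cap at (302,187).

```bash
python3 - <<'E'
from h import *
D=np.load('top0.npz');im,P=D['im'],D['P']
for n,(u,v) in dict(cap=(295,173),tray=(223,215),fin=(212,245),glass=(206,165),pitcher=(381,187),timer=(391,254),counter=(250,260),plinth=(282,203),roof=(278,140)).items(): print(n,np.round(P[v,u],3),im[v,u])
S=np.load('side0.npz');print('side fin',np.round(S['P'][231,205],3),'cap',np.round(S['P'][185,303],3),'tray',np.round(S['P'][230,232],3))
# crops enlarged
a=cv2.resize(im[120:270,180:330],(600,600),interpolation=cv2.INTER_CUBIC)
b=cv2.resize(S['im'][150:270,180:360],None,fx=4,fy=4,interpolation=cv2.INTER_CUBIC)
cv2.imwrite('pics/a.png',a[...,::-1])
# bin: height band points
z=P[...,2]
def rect(m,name):
    p=P[m][:,:2].astype(np.float32); r=cv2.minAreaRect(p); print(name,len(p),np.round(r[0],4),np.round(r[1],3),round(r[2],1))
cx,cy=P[173,295,:2]
near=(np.hypot(P[...,0]-cx,P[...,1]-cy)<.13)
rect(near&(z>.085)&(z<.26),'bin')
tx,ty=P[215,223,:2]
nt=np.hypot(P[...,0]-tx,P[...,1]-ty)<.13
rect(nt&(z>.005)&(z<.06)&(np.hypot(P[...,0]-P[165,206,0],P[...,1]-P[165,206,1])>.07)&(np.hypot(P[...,0]-cx,P[...,1]-cy)>.1),'tray')
E
```

```text
cap [0.646 0.086 0.205] [57 59 59]
tray [0.571 0.256 0.007] [171 176 178]
fin [0.487 0.263 0.041] [66 68 67]
glass [0.694 0.323 0.011] [149 151 153]
pitcher [ 0.706 -0.134  0.004] [175 174 172]
timer [ 0.534 -0.175  0.018] [183 184 184]
counter [ 0.469  0.17  -0.   ] [173 175 173]
plinth [0.619 0.112 0.029] [61 61 61]
roof [0.723 0.135 0.186] [ 98 101 102]
side fin [0.486 0.263 0.028] cap [0.659 0.074 0.181] tray [0.559 0.245 0.011]
bin 3382 [0.6845 0.0897] [0.131 0.116] 3.6
tray 1707 [0.555  0.2598] [0.232 0.23 ] 32.9
```

View pics/a.png

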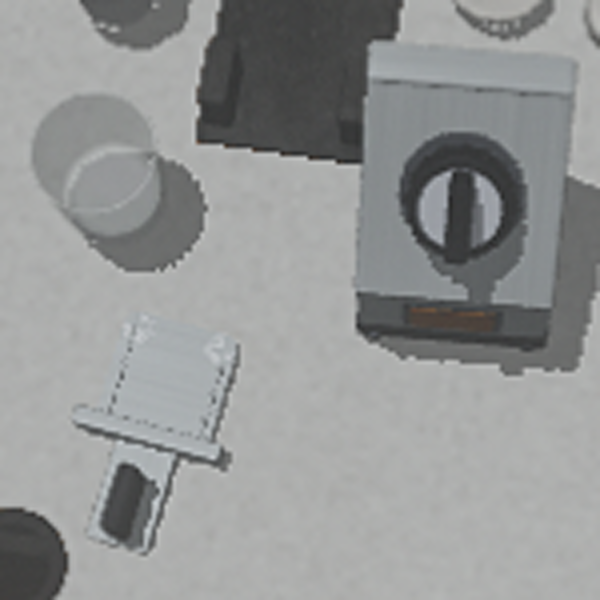

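The enlarged crop shows the bin nearly square to the picture, and the tray turned about 15–20° clockwise with its fin towards the robot. Next I'll fit both poses.

```bash
cat >> h.py <<'E'
def fitplane(p,it=300,tol=.0025):
    g=np.random.default_rng(0);best=None
    for _ in range(it):
        a=p[g.choice(len(p),3,False)];n=np.cross(a[1]-a[0],a[2]-a[0]);l=np.linalg.norm(n)
        if l<1e-9: continue
        m=abs((p-a[0])@(n/l))<tol
        if best is None or m.sum()>best.sum(): best=m
    q=p[best];c=q.mean(0);n=np.linalg.svd(q-c,full_matrices=False)[2][2];n*=np.sign(n[2])
    return n,c,q
def binpose(P,c0):
    z=P[...,2];m=(np.hypot(P[...,0]-c0[0],P[...,1]-c0[1])<.13)&(z>.112)&(z<.19)
    n,c,q=fitplane(P[m])
    yaw=np.arctan2(-n[1],-n[0]); ex=np.array([np.cos(yaw),np.sin(yaw)]);ey=np.array([-ex[1],ex[0]])
    s=q[:,:2]@ey; lo,hi=np.percentile(s,[.5,99.5])
    # x where plane at z=.110 (through lateral middle)
    mid=(lo+hi)/2; cc=c+np.array([*(ey*(mid-c[:2]@ey)),0]); 
    cc=cc-[0,0,n[1]*0]
    slope=np.hypot(n[0],n[1])/n[2]
    xf=c[:2]@ex+(.110-c[2])/slope
    org=ex*(xf+.065)+ey*mid
    print('bin slope deg',np.degrees(np.arctan(slope)),'yaw',np.degrees(yaw),'width',hi-lo,'n',len(q),'org',np.round(org,4))
    return org,yaw
def traypose(im,P,c0,r=.12,lipdir=None):
    z=P[...,2];b=im.max(2)
    near=np.hypot(P[...,0]-c0[0],P[...,1]-c0[1])<r
    f=near&(z>.028)&(z<.055)&(b<110); p=P[f]
    if len(p)>20:
        ce=cv2.minAreaRect(p[:,:2].astype(np.float32)*1000);v=np.linalg.svd(p[:,:2]-p[:,:2].mean(0),full_matrices=False)[2][0]
        print('fin n',len(p),'z med/max',np.median(p[:,2]),p[:,2].max(),'rect',np.round(ce,1) if 0 else ce,'yaw',np.degrees(np.arctan2(*(v*np.sign(v[0]))[::-1])))
    l=near&(z>.015)&(z<.026)&(b>120); p=P[l]
    if len(p)>20:
        v=np.linalg.svd(p[:,:2]-p[:,:2].mean(0),full_matrices=False)[2][0];v*=np.sign(v[1])
        print('lip n',len(p),cv2.minAreaRect(p[:,:2].astype(np.float32)*1000),'z',np.median(p[:,2]),'yaw',np.degrees(np.arctan2(v[1],v[0]))-90)
E
python3 - <<'E'
from h import *
for n in('top','side'):
    D=np.load(n+'0.npz');print(n)
    binpose(D['P'],(.68,.09)); traypose(D['im'],D['P'],(.52,.258))
E
```

```text
top
bin slope deg 34.77574155050498 yaw 3.390214263475538 width 0.11446897088198435 n 1783 org [0.6835 0.0897]
fin n 116 z med/max 0.046206757248897334 0.05203432145013687 rect ((486.9841613769531, 269.3827819824219), (13.849530220031738, 42.9843635559082), 83.3919448852539) yaw -6.2403331865228715
lip n 153 ((528.69091796875, 267.88616943359375), (81.029541015625, 98.06539916992188), 44.11573791503906) z 0.022989011758717703 yaw -6.887672978331992
side
bin slope deg 35.013551882723185 yaw 4.372109531198272 width 0.11524559804895515 n 1093 org [0.6826 0.0883]
fin n 107 z med/max 0.03940885081563583 0.04943799330682497 rect ((484.6944885253906, 264.1370544433594), (9.099638938903809, 42.024322509765625), 85.10157012939453) yaw -6.475638037866298
lip n 122 ((500.0595703125, 265.6001281738281), (96.8946304321289, 73.74820709228516), 83.19108581542969) z 0.02294202522014477 yaw -4.198783386839452
```

```bash
cat >> h.py <<'E'
def toolR(yaw,tilt):
    "tool z leaning by tilt from down, towards +x of the yaw frame; yaw, tilt deg"
    z=R.from_euler('z',yaw,degrees=True).apply([np.sin(np.radians(tilt)),0,-np.cos(np.radians(tilt))])
    y=R.from_euler('z',yaw,degrees=True).apply([0,1,0]); 
    cur=R.from_quat(arm.read_state()['tool_rot']).as_matrix()
    if cur[:,1]@y<0: y=-y
    return R.from_matrix(np.c_[np.cross(y,z),y,z])
def plan(pos,rot,mm=55,deg=9.5):
    s=st();p=np.array(s['tcp_pos']);q=R.from_quat(s['tool_rot'])
    rv=(q.inv()*rot).as_rotvec(degrees=True);d=np.array(pos)-p
    n=int(max(1,np.ceil(np.linalg.norm(d)*1000/mm),np.ceil(np.linalg.norm(rv)/deg)))
    print('n',n,'rotvec',np.round(rv,1),'dpos tool mm',np.round(q.inv().apply(d)*1000,1))
    for i in range(n):
        qi=q*R.from_rotvec(rv*i/n,degrees=True)
        print(np.round(qi.inv().apply(d/n)*1000,1).tolist(),np.round(rv/n,2).tolist())
def tcp(grip,rot,back=.155): return np.array(grip)-rot.as_matrix()[:,2]*back
E
python3 - <<'E'
from h import *
r=toolR(-6.4,12)
plan(tcp([.486,.266,.034],r,.155+.12),r)
E
```

```text
t 0.1 tcp [0.1294 0.4827 0.4039] q [ 1.309  0.241  0.004  1.335 -0.     1.571] F [-0.6 -0.4  0.1] gap 0.0851
n 7 rotvec [ -1.  -12.   -8.6] dpos tool mm [-344.  -125.4  101.2]
[-49.1, -17.9, 14.5] [-0.14, -1.71, -1.22]
[-48.3, -19.0, 15.9] [-0.14, -1.71, -1.22]
[-47.4, -20.1, 17.2] [-0.14, -1.71, -1.22]
[-46.4, -21.1, 18.6] [-0.14, -1.71, -1.22]
[-45.4, -22.1, 19.9] [-0.14, -1.71, -1.22]
[-44.3, -23.1, 21.2] [-0.14, -1.71, -1.22]
[-43.1, -24.1, 22.4] [-0.14, -1.71, -1.22]
```

Request:
play_rows(rows=[{"delta_pos": [-49,-18,14],"rotation": [0,-2,-1],"claw": 1},{"delta_pos": [-48,-19,16],"rotation": [0,-2,-1],"claw": 1},{"delta_pos": [-47,-20,17],"rotation": [0,-2,-1],"claw": 1},{"delta_pos": [-46,-21,18],"rotation": [0,-2,-1],"claw": 1},{"delta_pos": [-45,-22,20],"rotation": [0,-2,-1],"claw": 1}])

```text
t: 0.72
tcp_pos: [0.3452, 0.3298, 0.333]
tool_rot: [0.081, 0.993, -0.012, 0.088]
wrist_force: [0.1, 0.9, -0.4]
finger_gap: 0.0854
```

Request:
play_rows(rows=[{"delta_pos": [-44,-23,20],"rotation": [0,-2,-2],"claw": 1},{"delta_pos": [-43,-24,22],"rotation": [0,0,-2],"claw": 1},{"delta_pos": [0,0,0],"rotation": [0,0,0],"claw": 1}])

```text
t: 1.1
tcp_pos: [0.4346, 0.2643, 0.3064]
tool_rot: [0.047, 0.993, -0.019, 0.104]
wrist_force: [-1.1, 0.3, -0.3]
finger_gap: 0.0856
```

```bash
python3 - <<'E'
from h import *
r=toolR(-6.4,12)
plan(tcp([.486,.266,.034],r,.155+.12),r)
im,d,P,ray,o=cloud('wrist');np.savez('w1.npz',im=im,P=P,ray=ray,o=o)
cv2.imwrite('pics/w1.png',im[...,::-1])
traypose(im,P,(.52,.258))
print(np.nanmedian(P[...,2]))
E
```

```text
t 1.1 tcp [0.4346 0.2643 0.3064] q [ 0.586  0.263 -0.244  0.916 -0.154  0.669] F [-1.1  0.3 -0.3] gap 0.0856
n 1 rotvec [-1.4  0.1  1.1] dpos tool mm [6.7 7.6 1.8]
[6.7, 7.6, 1.8] [-1.4, 0.09, 1.11]
fin n 927 z med/max 0.04494143519510452 0.04720126608118336 rect ((485.6064147949219, 266.76544189453125), (13.46473503112793, 43.49857711791992), 83.3497085571289) yaw -6.771584931875876
lip n 990 ((522.38232421875, 256.685546875), (81.49623107910156, 83.25193786621094), 26.8339786529541) z 0.021489357903233752 yaw -6.712017023953436
0.00022721429180244668
```

View pics/w1.png

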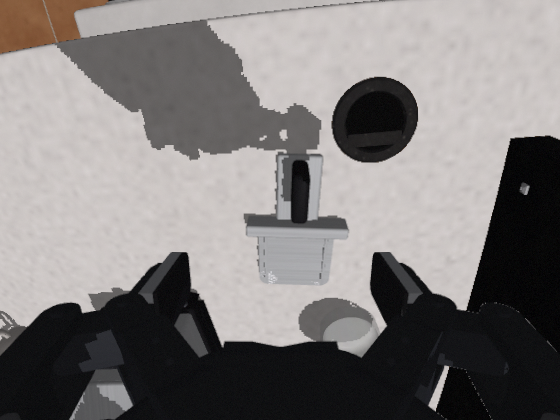

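The wrist view shows the fin at (300,190), the lip at (297,227) and the plate at (295,258). The tray is clear of the glass, which is at (348,335). The fin fit of 13.5 × 43.5 mm with its top at z ≈ 46 matches the text, so I'll descend.

```bash
python3 - <<'E'
from h import *
r=toolR(-6.7,12)
plan(tcp([.4856,.2667,.035],r),r,mm=40)
E
```

```text
t 1.15 tcp [0.4335 0.2652 0.3067] q [ 0.588  0.262 -0.244  0.917 -0.153  0.67 ] F [ 0.2 -0.6  0.8] gap 0.0855
n 4 rotvec [-1.3  0.1  1.5] dpos tool mm [  5.9  10.5 121.2]
[1.5, 2.6, 30.3] [-0.32, 0.02, 0.38]
[1.5, 2.4, 30.3] [-0.32, 0.02, 0.38]
[1.5, 2.3, 30.3] [-0.32, 0.02, 0.38]
[1.5, 2.1, 30.4] [-0.32, 0.02, 0.38]
```

Request:
play_rows(rows=[{"delta_pos": [3,5,25],"rotation": [-0.6,0,0.8],"claw": 1},{"delta_pos": [3,5,25],"rotation": [-0.6,0,0.8],"claw": 1},{"delta_pos": [0,0,20],"rotation": [0,0,0],"claw": 1},{"delta_pos": [0,0,0],"rotation": [0,0,0],"claw": 1}])

```text
t: 1.65
tcp_pos: [0.4402, 0.2765, 0.2359]
tool_rot: [0.057, 0.993, -0.006, 0.104]
wrist_force: [0.1, -1.3, 0.4]
finger_gap: 0.0855
```

```bash
python3 - <<'E'
from h import *
r=toolR(-6.7,12)
plan(tcp([.4856,.2667,.035],r),r,mm=40)
E
```

```text
t 1.65 tcp [0.4402 0.2765 0.2359] q [ 0.594  0.358 -0.32   0.732 -0.135  0.698] F [ 0.1 -1.3  0.4] gap 0.0855
n 2 rotvec [ 0.1 -0.   0.1] dpos tool mm [-3.4 -4.5 51.1]
[-1.7, -2.2, 25.6] [0.04, -0.01, 0.06]
[-1.7, -2.2, 25.6] [0.04, -0.01, 0.06]
```

Request:
play_rows(rows=[{"delta_pos": [-2,-2.5,25],"rotation": [0,0,0],"claw": 1},{"delta_pos": [-1.5,-2,26],"rotation": [0,0,0],"claw": 1},{"delta_pos": [0,0,0],"rotation": [0,0,0],"claw": 1}])

```text
t: 2.02
tcp_pos: [0.453, 0.2736, 0.1893]
tool_rot: [0.055, 0.993, -0.004, 0.106]
wrist_force: [0.2, 0.1, 0.8]
finger_gap: 0.0854
```

```bash
python3 - <<'E'
from h import *
r=toolR(-6.7,12)
plan(tcp([.4856,.2667,.035],r),r,mm=40)
E
```

```text
t 2.025 tcp [0.453  0.2736 0.1893] q [ 0.575  0.436 -0.351  0.617 -0.13   0.675] F [0.2 0.1 0.8] gap 0.0854
n 1 rotvec [0.3 0.1 0.3] dpos tool mm [-0.4 -3.   2.8]
[-0.4, -3.0, 2.8] [0.33, 0.14, 0.34]
```

Request:
play_rows(rows=[{"delta_pos": [0,-3,2.5],"rotation": [0,0,0],"claw": 1},{"delta_pos": [0,0,0],"rotation": [0,0,0],"claw": -1},{"delta_pos": [0,0,0],"rotation": [0,0,0],"claw": -1},{"delta_pos": [0,0,0],"rotation": [0,0,0],"claw": -1},{"delta_pos": [0,0,0],"rotation": [0,0,0],"claw": -1}])

```text
t: 2.65
tcp_pos: [0.4536, 0.2721, 0.1915]
tool_rot: [0.054, 0.993, -0.002, 0.109]
wrist_force: [-2.2, -6.8, 12.7]
finger_gap: 0.0128
```

Request:
play_rows(rows=[{"delta_pos": [0,0,0],"rotation": [0,0,0],"claw": -1},{"delta_pos": [0,0,0],"rotation": [0,0,0],"claw": -1},{"delta_pos": [0,0,0],"rotation": [0,0,0],"claw": -1}])

```text
t: 3.02
tcp_pos: [0.4537, 0.2721, 0.1916]
tool_rot: [0.054, 0.993, -0.002, 0.109]
wrist_force: [-0.6, -0.6, 0.8]
finger_gap: 0.0127
```

```bash
python3 - <<'E'
from h import *
s=arm.read_state();q=R.from_quat(s['tool_rot']);z=q.as_matrix()[:,2]
print('grip pt',np.array(s['tcp_pos'])+.155*z,'z axis',z,'y axis',q.as_matrix()[:,1])
r=toolR(3.9,12)
plan(tcp([.4665,.0742,.060],r),r,mm=40)
E
```

```text
grip pt [0.48712753 0.26975295 0.04030967] z axis [ 0.2156181  -0.01522836 -0.97635902] y axis [0.10809764 0.99410507 0.00836702]
t 3.025 tcp [0.4537 0.2721 0.1916] q [ 0.572  0.43  -0.354  0.612 -0.13   0.67 ] F [-0.6 -0.6  0.8] gap 0.0127
n 6 rotvec [ -1.7   0.5 -10. ] dpos tool mm [  -7.  -200.9  -20.6]
[-1.2, -33.5, -3.4] [-0.28, 0.09, -1.66]
[-0.2, -33.5, -3.6] [-0.28, 0.09, -1.66]
[0.8, -33.5, -3.8] [-0.28, 0.09, -1.66]
[1.8, -33.4, -3.9] [-0.28, 0.09, -1.66]
[2.7, -33.3, -4.1] [-0.28, 0.09, -1.66]
[3.7, -33.2, -4.2] [-0.28, 0.09, -1.66]
```

Request:
play_rows(rows=[{"delta_pos": [0,0,-12],"rotation": [0,0,0],"claw": -1},{"delta_pos": [0,-8,-12],"rotation": [0,0,0],"claw": -1},{"delta_pos": [-1,-32,0],"rotation": [-0.3,0,-2],"claw": -1},{"delta_pos": [0,-34,0],"rotation": [-0.3,0,-2],"claw": -1},{"delta_pos": [1,-34,0],"rotation": [-0.3,0,-2],"claw": -1}])

```text
t: 3.65
tcp_pos: [0.4388, 0.1628, 0.2169]
tool_rot: [-0.003, 0.994, 0.0, 0.108]
wrist_force: [1.1, 0.5, -0.8]
finger_gap: 0.0131
```

Request:
play_rows(rows=[{"delta_pos": [2,-34,0],"rotation": [-0.3,0,-2],"claw": -1},{"delta_pos": [3,-34,0],"rotation": [-0.3,0,-2],"claw": -1},{"delta_pos": [4,-32,0],"rotation": [0,0,0],"claw": -1},{"delta_pos": [0,0,0],"rotation": [0,0,0],"claw": -1}])

```text
t: 4.15
tcp_pos: [0.431, 0.0561, 0.2174]
tool_rot: [-0.037, 0.993, 0.001, 0.108]
wrist_force: [-0.7, 0.4, -2.1]
finger_gap: 0.0127
```

```bash
python3 - <<'E'
from h import *
r=toolR(3.9,12)
plan(tcp([.4665,.0742,.060],r),r,mm=40)
im,d,P,ray,o=cloud('wrist');np.savez('w2.npz',im=im,P=P,ray=ray,o=o)
cv2.imwrite('pics/w2.png',im[...,::-1])
im,d,P,ray,o=cloud('top');np.savez('top2.npz',im=im,P=P,ray=ray,o=o)
E
```

```text
t 4.15 tcp [0.431  0.0561 0.2174] q [ 0.135  0.224 -0.587  0.544 -0.019  0.058] F [-0.7  0.4 -2.1] gap 0.0127
n 1 rotvec [-0.3  0.4  0.4] dpos tool mm [-3.1 15.6  6.6]
[-3.1, 15.6, 6.6] [-0.28, 0.41, 0.41]
```

View pics/w2.png

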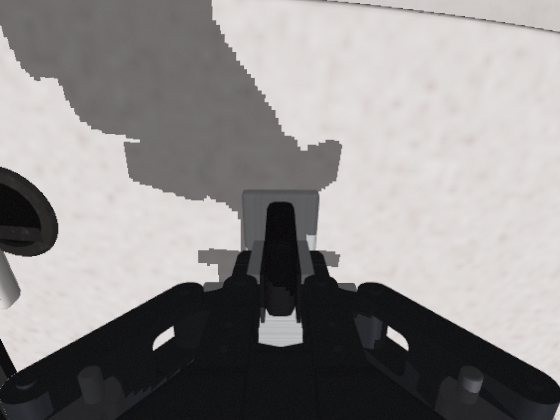

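The wrist view shows the fin gripped at (280,255) and the tongue centred at x≈281, square to the gripper. The bin isn't visible from here. Next I'll measure the tray in the hand, and the bin's lateral centre by several means.

```bash
python3 - <<'E'
from h import *
D=np.load('w2.npz');im,P=D['im'],D['P'];z=P[...,2]
m=np.zeros((420,560),bool);m[193:255,243:320]=1
m&=(z>.02)&(z<.06)&(im.max(2)>90)
n,c,q=fitplane(P[m]);print('tongue normal',np.round(n,3),'c',np.round(c,4),len(q),cv2.minAreaRect(q[:,:2].astype(np.float32)*1000))
for nm in('top0','side0','top2'):
    D=np.load(nm+'.npz');im,P=D['im'],D['P'];z=P[...,2];print(nm)
    if nm[-1]=='2': traypose(im,P,(.52,.07))
    org,yaw=binpose(P,(.68,.09))
    for yw in (3.4,3.8,4.2):
        e=R.from_euler('z',yw,degrees=True).as_matrix()[:2,:2]
        B=P.copy();B[...,:2]=(P[...,:2]-[.683,.089])@e
        x,y=B[...,0],B[...,1]
        roof=abs(z-.110-.7*(x+.065))<.004
        roof&=(abs(y)<.08)&(x>-.07)&(x<.05)
        ys=[np.percentile(y[roof&(x>a)&(x<a+.022)],[1,99]).round(4).tolist() for a in(-.06,-.03,0,.02)]
        h=(z-.110-.7*(x+.065))*np.cos(np.radians(35))
        bar=(h>.04)&(h<.075)&(abs(y)<.035)&(x>-.09)&(x<.03)
        w=B[bar];rr=cv2.minAreaRect(w[:,:2].astype(np.float32)*1000)
        cap=(h>.02)&(h<.03)&(abs(y)<.05)&(x>-.09)&(x<.03);
        print(yw,ys,'bar n',bar.sum(),np.round(rr[0],1),np.round(rr[1],1),round(rr[2],1),'z',w[:,2].max().round(3),'h',h[bar].max().round(3),'cap',cap.sum(),np.round([y[cap].min(),y[cap].max()],4))
E
```

```text
tongue normal [-0.003  0.011  1.   ] c [0.4525 0.056  0.0336] 2252 ((457.2596130371094, 56.057525634765625), (35.6535758972168, 40.241573333740234), 3.860837936401367)
top0
bin slope deg 34.77574155050498 yaw 3.390214263475538 width 0.11446897088198435 n 1783 org [0.6835 0.0897]
3.4 [[-0.0557, 0.0567], [-0.0563, 0.0573], [-0.0556, 0.0573], [-0.056, 0.0569]] bar n 145 [-35.5   0.3] [48.4 13.8] 0.4 z 0.215 h 0.066 cap 141 [-0.0311  0.0313]
3.8 [[-0.0554, 0.0571], [-0.0562, 0.0574], [-0.0557, 0.057], [-0.0565, 0.0566]] bar n 145 [-35.5   0.5] [48.4 13.8] 0.0 z 0.215 h 0.066 cap 145 [-0.031   0.0315]
4.2 [[-0.0551, 0.0574], [-0.0561, 0.0573], [-0.0558, 0.0569], [-0.0567, 0.0562]] bar n 145 [-35.5   0.8] [13.8 48.4] 89.6 z 0.215 h 0.066 cap 144 [-0.0308  0.0316]
side0
bin slope deg 35.013551882723185 yaw 4.372109531198272 width 0.11524559804895515 n 1093 org [0.6826 0.0883]
3.4 [[-0.0579, 0.0544], [-0.058, 0.0577], [-0.058, -0.0058], [-0.0577, 0.0545]] bar n 187 [-38.6  -1.1] [16.4 46.1] 89.7 z 0.213 h 0.065 cap 87 [-0.0308  0.0114]
3.8 [[-0.0576, 0.0548], [-0.0578, 0.0578], [-0.0581, -0.
[... 360 characters left out ...]
5, 77.70347595214844), (123.0893325805664, 112.49198913574219), 5.318185806274414) yaw 9.13231492354237
bin slope deg 34.514569440818825 yaw 4.1948018017294055 width 0.11486443450143048 n 1765 org [0.6831 0.0895]
3.4 [[-0.0554, 0.0563], [-0.0562, 0.057], [-0.0561, 0.0571], [-0.0561, 0.0574]] bar n 144 [-35.6   0.3] [47.4 13.8] 0.3 z 0.214 h 0.064 cap 141 [-0.0311  0.0312]
3.8 [[-0.0552, 0.0567], [-0.0564, 0.0571], [-0.0562, 0.057], [-0.0563, 0.0566]] bar n 144 [-35.6   0.6] [13.8 47.4] 89.9 z 0.214 h 0.064 cap 140 [-0.0309  0.0313]
4.2 [[-0.0549, 0.057], [-0.0562, 0.0568], [-0.0566, 0.0569], [-0.0565, 0.0562]] bar n 144 [-35.6   0.8] [13.8 47.4] 89.5 z 0.214 h 0.064 cap 142 [-0.0308  0.0315]
```

```bash
python3 - <<'E'
from h import *
s=arm.read_state();r0=R.from_quat(s['tool_rot']);p=np.array(s['tcp_pos'])
v=R.from_euler('z',3.8,degrees=True).apply([0,.017,-.022])
r=toolR(3.8,12)
print('tool yaw',np.degrees(np.arctan2(-r0.as_matrix()[0,1],r0.as_matrix()[1,1])))
plan(p+v,r0,mm=20)
im=np.load('top2.npz')['im'];cv2.imwrite('pics/t2.png',cv2.resize(im[130:280,230:350],None,fx=4,fy=4,interpolation=cv2.INTER_CUBIC)[...,::-1])
E
```

```text
tool yaw 4.400933219561
t 4.25 tcp [0.4317 0.0577 0.2176] q [ 0.138  0.225 -0.585  0.544 -0.019  0.059] F [ 0.6  0.4 -2.8] gap 0.0128
n 2 rotvec [0. 0. 0.] dpos tool mm [ 4.6 17.1 21.4]
[2.3, 8.6, 10.7] [0.0, 0.0, 0.0]
[2.3, 8.6, 10.7] [0.0, 0.0, 0.0]
```

View pics/t2.png

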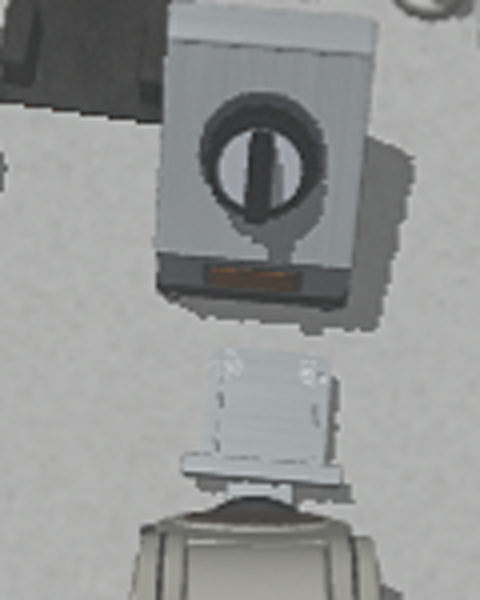

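The top crop shows the tray plate at (272,405) and the lip at (262,467), both fully visible ahead of the wrist. The plate needs to shift slightly left, towards the bin's middle.

Request:
play_rows(rows=[{"delta_pos": [2.3,8,10],"rotation": [0,0,0.5],"claw": -1},{"delta_pos": [2.3,8,10],"rotation": [0,0,0],"claw": -1},{"delta_pos": [0,0,0],"rotation": [0,0,0],"claw": -1}])

```text
t: 4.62
tcp_pos: [0.4302, 0.0767, 0.1957]
tool_rot: [-0.036, 0.993, 0.003, 0.109]
wrist_force: [-0.7, -0.1, -2.5]
finger_gap: 0.013
```

```bash
cat >> h.py <<'E'
def looktray(org=(.683,.089),yaw=3.8):
    s=st()
    e=R.from_euler('z',yaw,degrees=True).as_matrix()[:2,:2]
    for nm in('top','side'):
        im,d,P,ray,o=cloud(nm)
        B=P.copy();B[...,:2]=(P[...,:2]-org)@e
        x,y,z=B[...,0],B[...,1],B[...,2];b=im.max(2)
        br=(x>-.25)&(x<-.067)&(abs(y)<.08)&(im.min(2)>100)
        for lab,lo,hi in(('lip',.0155,.032),('plate',.0055,.0135)):
            m=br&(z>lo)&(z<hi);w=B[m]
            if len(w)<20: continue
            rr=cv2.minAreaRect(w[:,:2].astype(np.float32)*1000)
            print(nm,lab,len(w),'ctr',np.round(rr[0],1),'size',np.round(rr[1],1),'ang',round(rr[2],1),'x',np.round(np.percentile(w[:,0],[1,50,99]),4),'z',np.round(np.median(w[:,2]),4))
        cv2.imwrite(f'pics/{nm}_l.png',im[...,::-1])
        np.savez(nm+'_l.npz',im=im,B=B,P=P,ray=ray,o=o)
E
python3 -c "
from h import *
looktray()"
```

```text
t 4.625 tcp [0.4302 0.0767 0.1957] q [ 0.184  0.266 -0.607  0.481 -0.027  0.11 ] F [-0.7 -0.1 -2.5] gap 0.013
top lip 350 ctr [-142.9    5.2] size [91.8 94.1] ang 0.3 x [-0.188  -0.1676 -0.0981] z 0.0234
top plate 483 ctr [-147.3    0.2] size [153.8 143.8] ang 85.9 x [-0.1912 -0.1321 -0.0785] z 0.0119
side lip 226 ctr [-150.9   -3.1] size [184.6  75.2] ang 11.0 x [-0.2387 -0.1765 -0.1018] z 0.0236
side plate 286 ctr [-171.6   -1.2] size [150.   82.8] ang 8.5 x [-0.2455 -0.1566 -0.1028] z 0.0124
```

```bash
cat > m.py <<'E'
from h import *
def ext(nm):
    D=np.load(nm+'_l.npz');B=D['B'];x,y,z=B[...,0],B[...,1],B[...,2]
    ok=(abs(y)<.07)&(z<.04)
    for a in np.arange(-.20,-.06,.01):
        m=ok&(x>a)&(x<a+.01)&(z>.005)
        if m.sum()>8: 
            q=np.sort(y[m]);print(nm,round(a,3),m.sum(),'y',np.round([q[1],q[-2]],4),'mid',round((q[1]+q[-2])/2,4),'z',np.round(np.median(z[m]),4))
ext('top');ext('side')
im=np.load('side_l.npz')['im'];cv2.imwrite('pics/s_crop.png',cv2.resize(im[150:290,170:370],None,fx=4,fy=4,interpolation=cv2.INTER_CUBIC)[...,::-1])
E
python3 m.py
```

```text
top -0.19 53 y [-0.0135  0.0241] mid 0.0053 z 0.0142
top -0.18 177 y [-0.042   0.0519] mid 0.0049 z 0.0268
top -0.17 112 y [-0.0519  0.0635] mid 0.0058 z 0.0192
top -0.16 121 y [-0.0615  0.0417] mid -0.0099 z 0.0134
top -0.15 119 y [-0.0305  0.0427] mid 0.0061 z 0.0133
top -0.14 128 y [-0.0523  0.0538] mid 0.0007 z 0.0134
top -0.13 120 y [-0.0412  0.0418] mid 0.0003 z 0.0135
top -0.12 125 y [-0.0684  0.0425] mid -0.0129 z 0.0128
top -0.11 121 y [-0.0324  0.0435] mid 0.0055 z 0.0134
top -0.1 43 y [-0.0266  0.0389] mid 0.0061 z 0.0134
top -0.08 10 y [-0.0507  0.0491] mid -0.0008 z 0.0059
top -0.07 121 y [-0.0581  0.0572] mid -0.0004 z 0.027
top -0.06 39 y [-0.0575  0.0601] mid 0.0013 z 0.0308
side -0.2 34 y [-0.0153  0.0045] mid -0.0054 z 0.014
side -0.19 65 y [-0.038   0.0208] mid -0.0086 z 0.0147
side -0.18 169 y [-0.0444  0.0229] mid -0.0107 z 0.0248
side -0.17 15 y [-0.0428  0.0155] mid -0.0136 z 0.0266
side -0.16 53 y [-0.0338  0.0387] mid 0.0024 z 0.0143
side -0.15 83 y [-0.0326  0.0427] mid 0.005 z 0.0138
side -0.14 80 y [-0.0326  0.0429] mid 0.0052 z 0.0141
side -0.13 76 y [-0.0326  0.042 ] mid 0.0047 z 0.0138
side -0.12 80 y [-0.0334  0.0413] mid 0.0039 z 0.0139
side -0.11 77 y [-0.0333  0.0394] mid 0.0031 z 0.0142
side -0.1 13 y [-0.0232  0.0297] mid 0.0033 z 0.014
side -0.07 281 y [-0.0593  0.0571] mid -0.0011 z 0.0271
side -0.06 59 y [-0.0606  0.0586] mid -0.001 z 0.0307
```

View pics/s_crop.png

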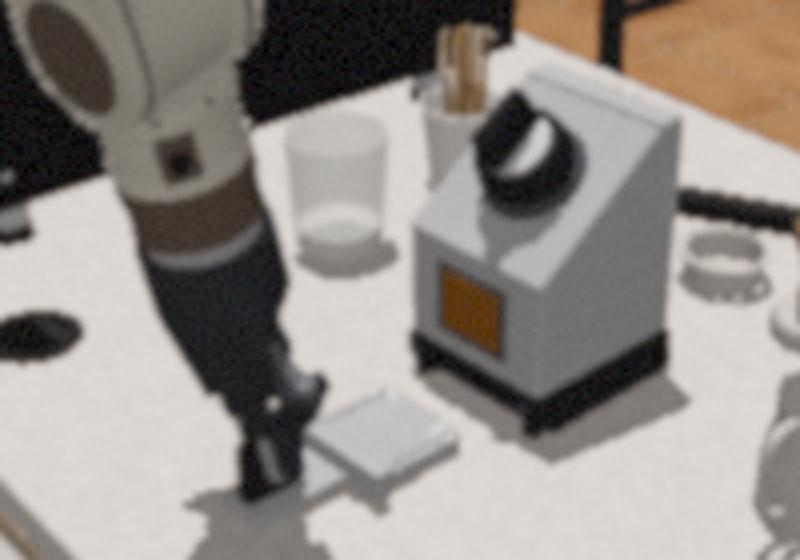

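The side crop shows the tray plate at (385,435) level above the counter, and the slot in the black plinth facing it at (475,385). Both cameras put the plate 5.5 mm to the +y side of the bin's centre. I'll shift it by −5.5 mm and lower it 3 mm.

Request:
play_rows(rows=[{"delta_pos": [0.7,-5.5,3],"rotation": [0,0,0],"claw": -1},{"delta_pos": [0,0,0],"rotation": [0,0,0],"claw": -1},{"delta_pos": [0,0,0],"rotation": [0,0,0],"claw": -1}])

```text
t: 5.1
tcp_pos: [0.4314, 0.0703, 0.1934]
tool_rot: [-0.035, 0.993, 0.002, 0.11]
wrist_force: [-0.6, 0.9, -3.0]
finger_gap: 0.0131
```

```bash
python3 -c "
from h import *
looktray()">/dev/null; python3 m.py; python3 - <<'E'
from h import *
s=st();r=R.from_quat(s['tool_rot']);m=r.as_matrix();print(m.round(3))
plan(np.array(s['tcp_pos'])+R.from_euler('z',3.8,degrees=True).apply([.1,0,0]),r,mm=30)
E
```

```text
top -0.19 50 y [-0.0506  0.0189] mid -0.0159 z 0.0122
top -0.18 168 y [-0.049   0.0472] mid -0.0009 z 0.0242
top -0.17 115 y [-0.0487  0.0585] mid 0.0049 z 0.024
top -0.16 125 y [-0.0387  0.0615] mid 0.0114 z 0.0117
top -0.15 123 y [-0.0454  0.0574] mid 0.006 z 0.0115
top -0.14 122 y [-0.0474  0.036 ] mid -0.0057 z 0.0117
top -0.13 124 y [-0.062   0.0592] mid -0.0014 z 0.0112
top -0.12 124 y [-0.0457  0.0502] mid 0.0022 z 0.0118
top -0.11 116 y [-0.0399  0.0358] mid -0.002 z 0.0116
top -0.1 57 y [-0.0344  0.0543] mid 0.01 z 0.011
top -0.09 11 y [-0.046   0.0556] mid 0.0048 z 0.0055
top -0.07 129 y [-0.0573  0.0594] mid 0.0011 z 0.0272
top -0.06 40 y [-0.067   0.0603] mid -0.0033 z 0.0315
side -0.2 31 y [-0.0216 -0.0035] mid -0.0125 z 0.0118
side -0.19 45 y [-0.0421  0.0105] mid -0.0158 z 0.0115
side -0.18 177 y [-0.0505  0.0176] mid -0.0165 z 0.0206
side -0.17 29 y [-0.0489  0.0145] mid -0.0172 z 0.0245
side -0.16 44 y [-0.038   0.0322] mid -0.0029 z 0.0117
side -0.15 84 y [-0.0393  0.0355] mid -0.0019 z 0.0115
side -0.14 77 y [-0.0409  0.033 ] mid -0.0039 z 0.0115
side -0.13 80 y [-0.0402  0.0363] mid -0.002 z 0.0115
side -0.12 75 y [-0.0396  0.0335] mid -0.0031 z 0.0118
side -0.11 77 y [-0.0393  0.0341] mid -0.0026 z 0.0116
side -0.1 18 y [-0.0273  0.0255] mid -0.0009 z 0.0114
side -0.07 278 y [-0.0603  0.0561] mid -0.0021 z 0.0267
side -0.06 55 y [-0.0606  0.0465] mid -0.007 z 0.0296
t 5.2 tcp [0.4314 0.0704 0.1934] q [ 0.169  0.27  -0.611  0.471 -0.024  0.095] F [ 0.3 -0.5 -1.5] gap 0.0132
[[-0.973 -0.071  0.218]
 [-0.07   0.997  0.013]
 [-0.218 -0.003 -0.976]]
t 5.2 tcp [0.4314 0.0704 0.1934] q [ 0.169  0.27  -0.611  0.471 -0.024  0.095] F [ 0.3 -0.5 -1.5] gap 0.0132
n 4 rotvec [0. 0. 0.] dpos tool mm [-97.6  -0.4  21.8]
[-24.4, -0.1, 5.5] [0.0, 0.0, 0.0]
[-24.4, -0.1, 5.5] [0.0, 0.0, 0.0]
[-24.4, -0.1, 5.5] [0.0, 0.0, 0.0]
[-24.4, -0.1, 5.5] [0.0, 0.0, 0.0]
```

Request:
play_rows(rows=[{"delta_pos": [0.5,1.2,2.3],"rotation": [0,0,0],"claw": -1},{"delta_pos": [-12,0,2.7],"rotation": [0,0,0],"claw": -1},{"delta_pos": [-12,0,2.7],"rotation": [0,0,0],"claw": -1},{"delta_pos": [0,0,0],"rotation": [0,0,0],"claw": -1}])

```text
t: 5.7
tcp_pos: [0.4572, 0.0734, 0.1919]
tool_rot: [-0.035, 0.993, 0.002, 0.111]
wrist_force: [0.6, -1.2, -2.9]
finger_gap: 0.0128
```

```bash
python3 -c "
from h import *
looktray()">/dev/null; python3 m.py | grep -v -e '-0.2 ' -e '-0.06'; python3 - <<'E'
from h import *
s=st();r=R.from_quat(s['tool_rot']);m=r.as_matrix();print(m.round(3))
p=np.array(s['tcp_pos']);g=p+.155*m[:,2];e=R.from_euler('z',3.8,degrees=True).as_matrix()[:2,:2];print('grip in bin',(g[:2]-[.683,.089])@e,g[2])
E
```

```text
top -0.16 97 y [-0.0431  0.0588] mid 0.0079 z 0.0116
top -0.15 165 y [-0.0533  0.0597] mid 0.0032 z 0.0237
top -0.14 95 y [-0.0444  0.0488] mid 0.0022 z 0.0105
top -0.13 118 y [-0.0364  0.039 ] mid 0.0013 z 0.0105
top -0.12 118 y [-0.0352  0.0582] mid 0.0115 z 0.0101
top -0.11 121 y [-0.0575  0.0486] mid -0.0044 z 0.0101
top -0.09 119 y [-0.0361  0.038 ] mid 0.001 z 0.0103
side -0.19 40 y [-0.021  -0.0051] mid -0.013 z 0.0103
side -0.18 30 y [-0.019  -0.0053] mid -0.0122 z 0.0097
side -0.17 31 y [-0.0199  0.0047] mid -0.0076 z 0.0093
side -0.16 152 y [-0.0478  0.0174] mid -0.0152 z 0.0152
side -0.15 62 y [-0.0482  0.0171] mid -0.0156 z 0.023
side -0.13 66 y [-0.0373  0.0349] mid -0.0012 z 0.0099
side -0.12 75 y [-0.037   0.0376] mid 0.0003 z 0.0097
side -0.11 73 y [-0.0369  0.0367] mid -0.0001 z 0.0095
side -0.1 76 y [-0.0373  0.0374] mid 0.0001 z 0.0099
side -0.09 65 y [-0.038   0.0371] mid -0.0004 z 0.0095
side -0.08 57 y [-0.033   0.0343] mid 0.0006 z 0.0094
side -0.07 274 y [-0.0597  0.0575] mid -0.0011 z 0.027
t 5.8 tcp [0.4559 0.0732 0.1914] q [ 0.166  0.312 -0.553  0.487 -0.024  0.093] F [-0.7  1.1 -2. ] gap 0.0125
[[-0.973 -0.07   0.218]
 [-0.069  0.998  0.012]
 [-0.218 -0.003 -0.976]]
grip in bin [-0.19377454 -0.00101878] 0.04014696787947428
```

Request:
play_rows(rows=[{"delta_pos": [-10,-0.8,3],"rotation": [0,0,0],"claw": -1},{"delta_pos": [-10,0,2.3],"rotation": [0,0,0],"claw": -1},{"delta_pos": [-10,0,2.3],"rotation": [0,0,0],"claw": -1},{"delta_pos": [0,0,0],"rotation": [0,0,0],"claw": -1}])

```text
t: 6.3
tcp_pos: [0.4856, 0.0748, 0.1917]
tool_rot: [-0.036, 0.993, 0.003, 0.108]
wrist_force: [-0.4, -1.1, -1.1]
finger_gap: 0.0132
```

```bash
cat > g.py <<'E'
from h import *
s=st();r=R.from_quat(s['tool_rot']);m=r.as_matrix()
p=np.array(s['tcp_pos']);g=p+.155*m[:,2];e=R.from_euler('z',3.8,degrees=True).as_matrix()[:2,:2];print('grip in bin',((g[:2]-[.683,.089])@e).round(4),g[2].round(4),'yaw',np.degrees(np.arctan2(-m[0,1],m[1,1])).round(2), 'F bin',(np.array(s['wrist_force'])[:2]@e).round(1),'torque',np.round(s['ft_torque'],2))
E
python3 g.py
```

```text
t 6.3 tcp [0.4856 0.0748 0.1917] q [ 0.158  0.359 -0.477  0.52  -0.021  0.085] F [-0.4 -1.1 -1.1] gap 0.0132
grip in bin [-0.1646 -0.0013] 0.0403 yaw 4.08 F bin [-0.5 -1.1] torque [ 0.06 -0.02  0.04]
```

Request:
play_rows(rows=[{"delta_pos": [-10,-0.3,2.4],"rotation": [0,0,0],"claw": -1},{"delta_pos": [-10,0,2.4],"rotation": [0,0,0],"claw": -1},{"delta_pos": [-10,0,2.4],"rotation": [0,0,0],"claw": -1},{"delta_pos": [0,0,0],"rotation": [0,0,0],"claw": -1}])

```text
t: 6.8
tcp_pos: [0.5164, 0.0766, 0.1916]
tool_rot: [-0.036, 0.994, 0.002, 0.107]
wrist_force: [0.1, -0.2, -0.2]
finger_gap: 0.013
```

```bash
python3 g.py
```

```text
t 6.8 tcp [0.5164 0.0766 0.1916] q [ 0.152  0.407 -0.396  0.555 -0.02   0.078] F [ 0.1 -0.2 -0.2] gap 0.013
grip in bin [-0.134  -0.0016] 0.0402 yaw 4.1 F bin [ 0.1 -0.2] torque [-0.06 -0.13  0.04]
```

Request:
play_rows(rows=[{"delta_pos": [-7,0,2],"rotation": [0,0,0],"claw": -1},{"delta_pos": [-5,0,1.5],"rotation": [0,0,0],"claw": -1},{"delta_pos": [-2,0,0.8],"rotation": [0,0,0],"claw": -1},{"delta_pos": [0,0,0],"rotation": [0,0,0],"claw": -1}])

```text
t: 7.3
tcp_pos: [0.5292, 0.0775, 0.1918]
tool_rot: [-0.036, 0.994, 0.002, 0.106]
wrist_force: [0.6, -0.4, 1.3]
finger_gap: 0.0126
```

```bash
python3 g.py
```

```text
t 7.3 tcp [0.5292 0.0775 0.1918] q [ 0.15   0.427 -0.36   0.573 -0.019  0.076] F [ 0.6 -0.4  1.3] gap 0.0126
grip in bin [-0.1217 -0.0016] 0.0403 yaw 4.12 F bin [ 0.6 -0.4] torque [-0.03 -0.19 -0.07]
```

Request:
play_rows(rows=[{"delta_pos": [-2,0,0.6],"rotation": [0,0,0],"claw": -1},{"delta_pos": [-2,0,0.6],"rotation": [0,0,0],"claw": -1},{"delta_pos": [0,0,0],"rotation": [0,0,0],"claw": -1}])

```text
t: 7.68
tcp_pos: [0.5329, 0.0778, 0.1918]
tool_rot: [-0.036, 0.994, 0.002, 0.105]
wrist_force: [-1.2, -0.5, 2.4]
finger_gap: 0.0129
```

```bash
python3 g.py
```

```text
t 7.675 tcp [0.5329 0.0778 0.1918] q [ 0.15   0.433 -0.349  0.579 -0.019  0.075] F [-1.2 -0.5  2.4] gap 0.0129
grip in bin [-0.1182 -0.0016] 0.0402 yaw 4.12 F bin [-1.2 -0.4] torque [-0.1  -0.08  0.05]
```

Request:
play_rows(rows=[{"delta_pos": [-2,0,0.6],"rotation": [0,0,0],"claw": -1},{"delta_pos": [0,0,0],"rotation": [0,0,0],"claw": -1}])

```text
t: 7.92
tcp_pos: [0.535, 0.0779, 0.1917]
tool_rot: [-0.036, 0.994, 0.002, 0.105]
wrist_force: [-0.3, 0.2, 2.4]
finger_gap: 0.013
```

```bash
python3 g.py
```

```text
t 7.925 tcp [0.535  0.0779 0.1917] q [ 0.149  0.437 -0.344  0.581 -0.019  0.075] F [-0.3  0.2  2.4] gap 0.013
grip in bin [-0.1161 -0.0015] 0.0402 yaw 4.13 F bin [-0.3  0.2] torque [-0.09 -0.13  0.01]
```

Request:
play_rows(rows=[{"delta_pos": [-2,0,0.5],"rotation": [0,0,0],"claw": -1},{"delta_pos": [0,0,0],"rotation": [0,0,0],"claw": -1}])

```text
t: 8.18
tcp_pos: [0.536, 0.078, 0.1917]
tool_rot: [-0.036, 0.994, 0.002, 0.104]
wrist_force: [-0.7, 0.9, 2.8]
finger_gap: 0.0127
```

```bash
python3 g.py; python3 -c "
from h import *
looktray()">/dev/null; python3 m.py | grep -e '-0.09' -e '-0.08' -e '-0.07' -e '-0.06'
```

```text
t 8.175 tcp [0.536  0.078  0.1917] q [ 0.149  0.439 -0.339  0.586 -0.019  0.075] F [-0.7  0.9  2.8] gap 0.0127
grip in bin [-0.1155 -0.0015] 0.0401 yaw 4.13 F bin [-0.7  0.9] torque [-0.04 -0.2  -0.08]
side -0.09 25 y [-0.0202  0.0016] mid -0.0093 z 0.0097
side -0.08 147 y [-0.0482  0.013 ] mid -0.0176 z 0.0174
side -0.07 179 y [-0.061   0.0456] mid -0.0077 z 0.0263
side -0.06 41 y [-0.0605 -0.0072] mid -0.0338 z 0.0296
```

Request:
play_rows(rows=[{"delta_pos": [-3,0,0.6],"rotation": [0,0,0],"claw": -1},{"delta_pos": [-1,0,0],"rotation": [0,0,0],"claw": -1}])

```text
t: 8.52
tcp_pos: [0.5372, 0.0781, 0.1919]
tool_rot: [-0.036, 0.994, 0.002, 0.1]
wrist_force: [-2.2, 0.1, 2.6]
finger_gap: 0.0132
```

```bash
python3 g.py
```

```text
t 8.525 tcp [0.5372 0.0781 0.1919] q [ 0.149  0.443 -0.331  0.598 -0.018  0.074] F [-2.2  0.1  2.6] gap 0.0132
grip in bin [-0.1154 -0.0014] 0.04 yaw 4.14 F bin [-2.2  0.2] torque [ 0.   -0.03 -0.1 ]
```

Request:
play_rows(rows=[{"delta_pos": [-5,0,0.8],"rotation": [0,-0.6,0],"claw": -1},{"delta_pos": [-5,0,1],"rotation": [0,-0.6,0],"claw": -1}])

```text
t: 8.78
tcp_pos: [0.5379, 0.0782, 0.1919]
tool_rot: [-0.036, 0.994, 0.003, 0.098]
wrist_force: [-26.7, -2.6, 30.4]
finger_gap: 0.0131
```

```bash
python3 g.py;python3 -c "
from h import *
looktray()">/dev/null; python3 - <<'E'
from h import *
im=np.load('side_l.npz')['im'];cv2.imwrite('pics/s3.png',cv2.resize(im[150:290,170:370],None,fx=4,fy=4,interpolation=cv2.INTER_CUBIC)[...,::-1])
E
```

```text
t 8.775 tcp [0.5379 0.0782 0.1919] q [ 0.148  0.445 -0.327  0.603 -0.017  0.074] F [-26.7  -2.6  30.4] gap 0.0131
grip in bin [-0.1151 -0.0013] 0.0399 yaw 4.18 F bin [-26.8  -0.9] torque [-0.2   3.62 -0.11]
```

View pics/s3.png

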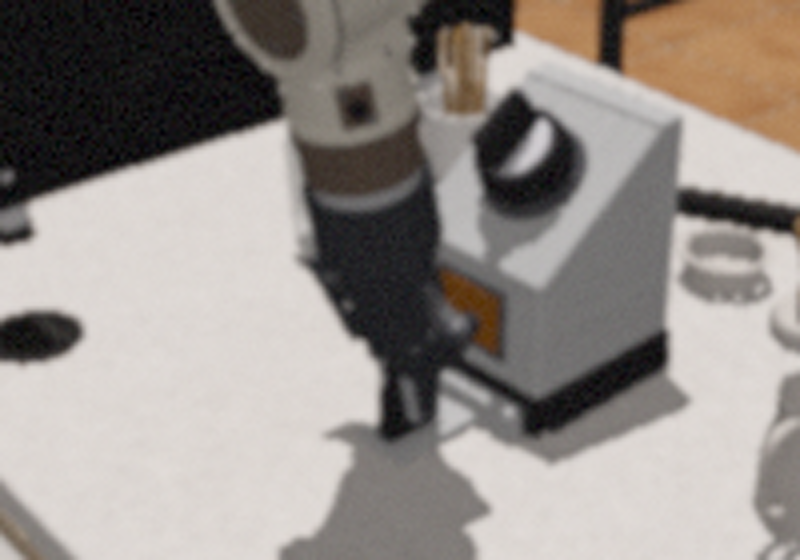

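The side view shows the lip at (485,385) flush against the plinth. The grip stops at bin x = −115 mm with a push of about 27 N, so the tray appears home. I'll relieve the pressure, open and back out.

Request:
play_rows(rows=[{"delta_pos": [0.5,0,-0.5],"rotation": [0,0,0],"claw": -1},{"delta_pos": [0,0,0],"rotation": [0,0,0],"claw": 1},{"delta_pos": [0,0,0],"rotation": [0,0,0],"claw": 1},{"delta_pos": [0,0,0],"rotation": [0,0,0],"claw": 1},{"delta_pos": [0,0,0],"rotation": [0,0,0],"claw": 1}])

```text
t: 9.5
tcp_pos: [0.5378, 0.0781, 0.1911]
tool_rot: [-0.036, 0.994, 0.003, 0.098]
wrist_force: [0.0, -0.8, 0.7]
finger_gap: 0.0837
```

Request:
play_rows(rows=[{"delta_pos": [1,0,-15],"rotation": [0,0,0],"claw": 1},{"delta_pos": [3,0,-40],"rotation": [0,0,0],"claw": 1},{"delta_pos": [15,0,-50],"rotation": [0,0,0],"claw": 1},{"delta_pos": [30,0,-50],"rotation": [0,-4,0],"claw": 1},{"delta_pos": [30,0,-50],"rotation": [0,-8,0],"claw": 1}])

```text
t: 10.12
tcp_pos: [0.4166, 0.0696, 0.3797]
tool_rot: [-0.036, 0.979, 0.006, 0.203]
wrist_force: [0.5, 0.2, -0.1]
finger_gap: 0.0851
```

```bash
python3 -c "
from h import *
looktray()
im,d,P,ray,o=cloud('wrist');cv2.imwrite('pics/w4.png',im[...,::-1])
e=R.from_euler('z',3.8,degrees=True).as_matrix()[:2,:2]
B=P.copy();B[...,:2]=(P[...,:2]-[.683,.089])@e;np.savez('wrist_l.npz',im=im,B=B,P=P)
"; python3 m.py | grep -e '-0.1' -e '-0.09' -e '-0.08' -e '-0.07' -e '-0.06'
```

```text
t 10.125 tcp [0.4166 0.0696 0.3797] q [ 0.179 -0.07  -0.458  0.776 -0.044  0.097] F [ 0.5  0.2 -0.1] gap 0.0851
top lip 89 ctr [-71.5  -0.2] size [93.3  8. ] ang 89.7 x [-0.0752 -0.0726 -0.0676] z 0.0231
top plate 288 ctr [-155.3    0.2] size [159.5 172.8] ang 89.7 x [-0.2259 -0.1057 -0.0762] z 0.0088
side lip 140 ctr [-82.2   7.4] size [80.9 84.5] ang 52.8 x [-0.1394 -0.0753 -0.0677] z 0.0228
side plate 188 ctr [-108.1   -5.5] size [70.8 93.6] ang 5.6 x [-0.1428 -0.098  -0.0689] z 0.0094
top -0.17 9 y [-0.0471  0.0311] mid -0.008 z 0.0053
top -0.16 11 y [-0.0561  0.034 ] mid -0.0111 z 0.0055
top -0.15 13 y [-0.0634  0.0249] mid -0.0193 z 0.0063
top -0.14 68 y [-0.055   0.0638] mid 0.0044 z 0.0094
top -0.13 47 y [-0.0669  0.047 ] mid -0.0099 z 0.009
top -0.12 47 y [-0.0607  0.0353] mid -0.0127 z 0.0098
top -0.11 46 y [-0.0401  0.0463] mid 0.0031 z 0.0082
top -0.1 44 y [-0.0294  0.0243] mid -0.0025 z 0.0092
top -0.09 55 y [-0.0435  0.0279] mid -0.0078 z 0.0088
top -0.08 166 y [-0.0469  0.0461] mid -0.0004 z 0.0208
top -0.07 203 y [-0.0559  0.0595] mid 0.0018 z 0.024
top -0.06 39 y [-0.0579  0.0601] mid 0.0011 z 0.0306
side -0.15 29 y [-0.0172  0.0169] mid -0.0002 z 0.0084
side -0.14 82 y [-0.0203  0.0172] mid -0.0016 z 0.0161
side -0.13 51 y [-0.0195 -0.0037] mid -0.0116 z 0.0159
side -0.12 45 y [-0.0191 -0.0043] mid -0.0117 z 0.0172
side -0.11 47 y [-0.021  -0.0045] mid -0.0127 z 0.0168
side -0.1 24 y [-0.0196 -0.0046] mid -0.0121 z 0.0097
side -0.09 27 y [-0.0196  0.0065] mid -0.0065 z 0.0094
side -0.08 179 y [-0.0485  0.0448] mid -0.0018 z 0.0196
side -0.07 256 y [-0.0593  0.0564] mid -0.0014 z 0.0271
side -0.06 56 y [-0.0601  0.0481] mid -0.006 z 0.0299
```

View pics/w4.png

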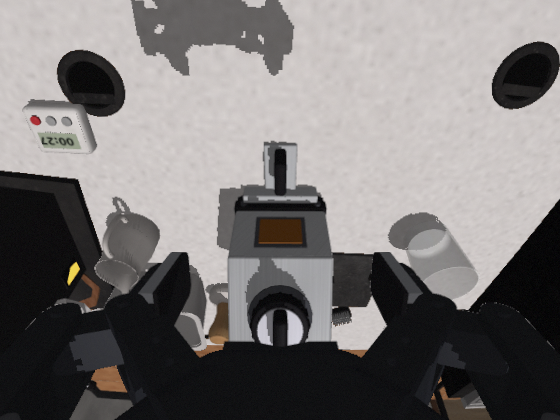

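The wrist view shows the tray lip flush along the plinth at (282,200), the fin at (280,170), and the cap bar at (281,325). The glass at (440,260), the pitcher at (130,245) and the timer are standing undisturbed. The tongue end at bin x ≈ −142 matches home. I'll check the lip and bar in the wrist cloud and plan the cap approach.

```bash
python3 - <<'E'
from h import *
D=np.load('wrist_l.npz');B=D['B'];im=D['im'];x,y,z=B[...,0],B[...,1],B[...,2]
m=np.zeros((420,560),bool);m[140:345,225:340]=1
lip=m&(z>.017)&(z<.026)&(x<-.06)&(abs(y)<.055)&(im.min(2)>90);print('lip',lip.sum(),'x',np.percentile(x[lip],[2,50,98]).round(4),'y',np.percentile(y[lip],[1,99]).round(4))
ton=m&(z>.003)&(z<.014)&(abs(y)<.03)&(x<-.08);print('tongue end x',np.percentile(x[ton],[2]).round(4))
fr=m&(z>.04)&(z<.10)&(abs(y)<.05)&(x>-.08)&(x<-.05);print('front x',np.median(x[fr]).round(4))
h=(z-.110-.7*(x+.065))*np.cos(np.radians(35))
bar=m&(h>.056)&(h<.07)&(x>-.09);w=B[bar];print('bar top',len(w),np.median(w,0).round(4),cv2.minAreaRect(w[:,:2].astype(np.float32)*1000),'h',np.median(h[bar]).round(4))
g=np.array([.683,.089,0])+R.from_euler('z',3.8,degrees=True).apply([-.039,0,.190])
r=toolR(3.8,35);print('grip',g)
plan(tcp(g,r,.155+.09),r)
E
```

```text
lip 387 x [-0.0775 -0.0738 -0.0682] y [-0.0483  0.0448]
tongue end x [-0.1413]
front x -0.0625
bar top 368 [-0.0539 -0.0019  0.1912] ((-51.650360107421875, -1.887439250946045), (20.40253448486328, 12.901735305786133), 0.5127779245376587) h 0.0599
grip [0.64408574 0.08641532 0.19      ]
t 10.275 tcp [0.415  0.0694 0.3818] q [ 0.179 -0.077 -0.459  0.777 -0.044  0.097] F [ 0.1 -0.3 -1.2] gap 0.0851
n 2 rotvec [  0.1 -11.3   0.4] dpos tool mm [-85.2   1.2  27.6]
[-42.6, 0.6, 13.8] [0.06, -5.66, 0.18]
[-41.0, 0.7, 18.0] [0.06, -5.66, 0.18]
```

```bash
python3 - <<'E'
from h import *
for nm in('side','wrist','top'):
    D=np.load(nm+'_l.npz');B=D['B'];im=D['im'];x,y,z=B[...,0],B[...,1],B[...,2]
    fr=(z>.04)&(z<.10)&(abs(y)<.05)&(x>-.08)&(x<-.05)
    pl=(z>.004)&(z<.028)&(abs(y)>.05)&(abs(y)<.058)&(x>-.08)&(x<-.05)
    lipf=(z>.011)&(z<.019)&(abs(y)<.046)&(abs(y)>.022)&(x>-.09)&(x<-.068)
    lipt=(z>.019)&(z<.026)&(abs(y)<.046)&(x>-.09)&(x<-.06)&(im.min(2)>90)
    ton=(z>.003)&(z<.012)&(abs(y)<.018)&(x<-.11)&(x>-.155)
    out=[(k,int(m.sum()),np.round(np.percentile(x[m],[5,50,95])*1000,1).tolist()) for k,m in dict(front=fr,plinth=pl,lipface=lipf,liptop=lipt,tongue=ton).items() if m.sum()>5]
    print(nm,*out,sep='\n  ')
E
```

```text
side
  ('front', 575, [-65.4, -62.7, -60.0])
  ('plinth', 36, [-65.7, -61.5, -53.3])
  ('lipface', 23, [-78.1, -77.0, -75.0])
  ('liptop', 109, [-77.5, -73.8, -66.9])
  ('tongue', 81, [-142.8, -136.6, -113.4])
wrist
  ('front', 3060, [-64.8, -62.5, -60.8])
  ('plinth', 104, [-66.6, -63.4, -59.5])
  ('lipface', 138, [-77.9, -77.2, -76.4])
  ('liptop', 366, [-77.1, -73.7, -69.2])
  ('tongue', 506, [-141.3, -131.5, -112.3])
top
  ('front', 249, [-63.4, -61.0, -59.6])
  ('plinth', 16, [-73.2, -62.2, -60.1])
  ('lipface', 15, [-76.1, -75.6, -74.9])
  ('liptop', 137, [-74.9, -70.7, -65.3])
  ('tongue', 114, [-150.6, -130.4, -111.8])
```

All three cameras put the lip's outer face about 14.4 mm from the bin's front face, where 12 mm is home. So a gap of about 2 mm may remain, and the last push also pressed down with 30 N. I'll push the fin's end squarely with closed fingers before touching the cap.

```bash
python3 - <<'E'
from h import *
r=toolR(3.8,12)
b=lambda x,y,z: np.array([.683,.089,0])+R.from_euler('z',3.8,degrees=True).apply([x,y,z])
print('pre'); plan(tcp(b(-.165,-.001,.10),r),r,mm=45)
E
```

```text
pre
t 10.275 tcp [0.415  0.0694 0.3818] q [ 0.179 -0.077 -0.459  0.777 -0.044  0.097] F [ 0.1 -0.3 -1.2] gap 0.0851
n 4 rotvec [ 0.1 11.7  0.4] dpos tool mm [-13.1   0.4 147.9]
[-3.3, 0.1, 37.0] [0.01, 2.92, 0.09]
[-5.2, 0.1, 36.8] [0.01, 2.92, 0.09]
[-7.0, 0.1, 36.4] [0.01, 2.92, 0.09]
[-8.9, 0.2, 36.0] [0.01, 2.92, 0.09]
```

Request:
play_rows(rows=[{"delta_pos": [-3,0,37],"rotation": [0,3,0],"claw": -1},{"delta_pos": [-5,0,37],"rotation": [0,3,0],"claw": -1},{"delta_pos": [-7,0,36],"rotation": [0,3,0],"claw": -1},{"delta_pos": [-9,0,36],"rotation": [0,3,0],"claw": -1},{"delta_pos": [0,0,0],"rotation": [0,0,0],"claw": -1}])

```text
t: 10.9
tcp_pos: [0.4893, 0.0747, 0.2456]
tool_rot: [-0.036, 0.995, 0.003, 0.096]
wrist_force: [-0.3, 0.1, 0.7]
finger_gap: 0.0
```

```bash
python3 g.py; python3 - <<'E'
from h import *
r=toolR(3.8,12)
b=lambda x,y,z: np.array([.683,.089,0])+R.from_euler('z',3.8,degrees=True).apply([x,y,z])
plan(tcp(b(-.163,-.001,.040),r),r,mm=35)
E
```

```text
t 10.9 tcp [0.4893 0.0747 0.2456] q [ 0.156  0.292 -0.389  0.699 -0.017  0.082] F [-0.3  0.1  0.7] gap 0.0
grip in bin [-0.1647 -0.0013] 0.0934 yaw 4.17 F bin [-0.3  0.2] torque [-0.01  0.2   0.02]
t 10.9 tcp [0.4893 0.0747 0.2456] q [ 0.156  0.292 -0.389  0.699 -0.017  0.082] F [-0.3  0.1  0.7] gap 0.0
n 2 rotvec [ 0.  -1.   0.4] dpos tool mm [11.2  0.4 52.8]
[5.6, 0.2, 26.4] [0.01, -0.51, 0.19]
[5.9, 0.2, 26.3] [0.01, -0.51, 0.19]
```

Request:
play_rows(rows=[{"delta_pos": [6,0,26],"rotation": [0,-0.5,0],"claw": -1},{"delta_pos": [6,0,26],"rotation": [0,-0.5,0],"claw": -1},{"delta_pos": [0,0,0],"rotation": [0,0,0],"claw": -1}])

```text
t: 11.28
tcp_pos: [0.4884, 0.0746, 0.1911]
tool_rot: [-0.036, 0.994, 0.003, 0.104]
wrist_force: [-0.6, -0.2, 1.5]
finger_gap: -0.0001
```

```bash
python3 g.py
```

```text
t 11.275 tcp [0.4884 0.0746 0.1911] q [ 0.156  0.366 -0.465  0.533 -0.018  0.082] F [-0.6 -0.2  1.5] gap -0.0001
grip in bin [-0.1631 -0.0014] 0.0394 yaw 4.15 F bin [-0.6 -0.2] torque [ 0.03  0.23 -0.03]
```

Request:
play_rows(rows=[{"delta_pos": [-5,0,1.1],"rotation": [0,0,0],"claw": -1},{"delta_pos": [-5,0,1.1],"rotation": [0,0,0],"claw": -1},{"delta_pos": [0,0,0],"rotation": [0,0,0],"claw": -1}])

```text
t: 11.65
tcp_pos: [0.5001, 0.0756, 0.194]
tool_rot: [-0.036, 0.994, 0.004, 0.105]
wrist_force: [-2.4, -0.4, -1.6]
finger_gap: 0.0003
```

```bash
python3 g.py
```

```text
t 11.65 tcp [0.5001 0.0756 0.194 ] q [ 0.155  0.379 -0.433  0.548 -0.018  0.08 ] F [-2.4 -0.4 -1.6] gap 0.0003
grip in bin [-0.151  -0.0011] 0.0424 yaw 4.17 F bin [-2.4 -0.3] torque [-0.01  0.7   0.06]
```

Request:
play_rows(rows=[{"delta_pos": [-3,0,0.7],"rotation": [0,0,0],"claw": -1},{"delta_pos": [-3,0,0.7],"rotation": [0,0,0],"claw": -1}])

```text
t: 11.9
tcp_pos: [0.5021, 0.0757, 0.1935]
tool_rot: [-0.036, 0.994, 0.003, 0.1]
wrist_force: [-9.0, -1.1, 5.5]
finger_gap: -0.0002
```

```bash
python3 g.py
```

```text
t 11.9 tcp [0.5021 0.0757 0.1935] q [ 0.154  0.386 -0.422  0.564 -0.017  0.079] F [-9.  -1.1  5.5] gap -0.0002
grip in bin [-0.1506 -0.0012] 0.0416 yaw 4.2 F bin [-9.  -0.5] torque [-0.14  1.84  0.07]
```

Request:
play_rows(rows=[{"delta_pos": [-4,0,1.2],"rotation": [0,0,0],"claw": -1},{"delta_pos": [-4,0,1.2],"rotation": [0,0,0],"claw": -1}])

```text
t: 12.15
tcp_pos: [0.5046, 0.0757, 0.1919]
tool_rot: [-0.037, 0.995, 0.003, 0.092]
wrist_force: [-11.3, -1.1, 8.7]
finger_gap: 0.0
```

```bash
python3 g.py
```

```text
t 12.15 tcp [0.5046 0.0757 0.1919] q [ 0.153  0.397 -0.407  0.583 -0.015  0.078] F [-11.3  -1.1   8.7] gap 0.0
grip in bin [-0.1504 -0.0013] 0.0395 yaw 4.23 F bin [-11.4  -0.3] torque [-0.12  2.19 -0.01]
```

Request:
play_rows(rows=[{"delta_pos": [-6,0,0.5],"rotation": [0,-2,0],"claw": -1},{"delta_pos": [-8,0,0.5],"rotation": [0,-2,0],"claw": -1},{"delta_pos": [-8,0,0.5],"rotation": [0,-2,0],"claw": -1}])

```text
t: 12.52
tcp_pos: [0.4995, 0.0748, 0.1857]
tool_rot: [-0.038, 0.993, 0.004, 0.109]
wrist_force: [-29.7, -1.9, 19.8]
finger_gap: -0.0004
```

```bash
python3 g.py;  python3 -c "
from h import *
looktray()">/dev/null; python3 - <<'E'
from h import *
for nm in('side','top'):
    D=np.load(nm+'_l.npz');B=D['B'];im=D['im'];x,y,z=B[...,0],B[...,1],B[...,2]
    fr=(z>.04)&(z<.10)&(abs(y)<.05)&(x>-.08)&(x<-.05)
    lipf=(z>.011)&(z<.019)&(abs(y)<.046)&(abs(y)>.022)&(x>-.09)&(x<-.068)
    lipt=(z>.019)&(z<.026)&(abs(y)<.046)&(x>-.09)&(x<-.06)&(im.min(2)>90)
    print(nm,[(k,int(m.sum()),np.round(np.percentile(x[m],[5,50,95])*1000,1).tolist()) for k,m in dict(front=fr,lipface=lipf,liptop=lipt).items() if m.sum()>5])
im=np.load('side_l.npz')['im'];cv2.imwrite('pics/s5.png',cv2.resize(im[205:270,250:330],None,fx=8,fy=8,interpolation=cv2.INTER_CUBIC)[...,::-1])
E
```

```text
t 12.525 tcp [0.4995 0.0748 0.1857] q [ 0.153  0.389 -0.448  0.516 -0.018  0.074] F [-29.7  -1.9  19.8] gap -0.0004
grip in bin [-0.1505 -0.0018] 0.0343 yaw 4.41 F bin [-29.7   0.1] torque [-0.26  5.22 -0.02]
side [('front', 571, [-65.5, -62.6, -60.0]), ('lipface', 19, [-77.0, -76.3, -74.4]), ('liptop', 82, [-76.3, -72.5, -66.1])]
top [('front', 257, [-63.3, -61.1, -59.5]), ('lipface', 15, [-75.1, -74.2, -72.3]), ('liptop', 127, [-73.3, -68.9, -63.9])]
```

View pics/s5.png

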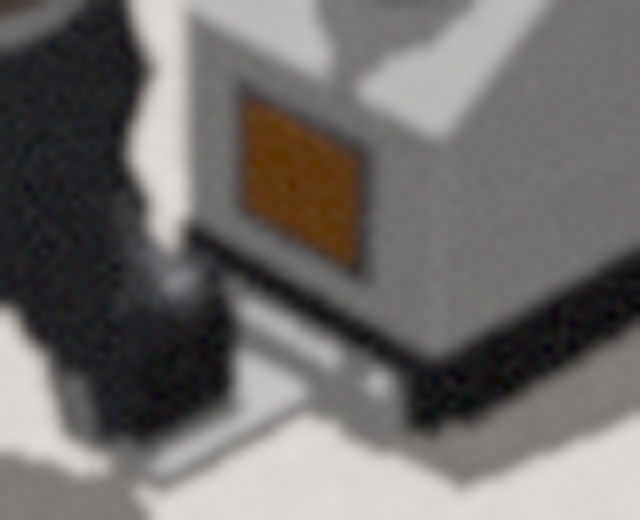

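The side crop shows the lip at (320,350) against the black plinth with no visible gap. The depth data say this push moved the tray about another 1.4 mm. I'll push once more to see whether it is truly on the stop.

Request:
play_rows(rows=[{"delta_pos": [-12,0,-1],"rotation": [0,-1.5,0],"claw": -1},{"delta_pos": [-12,0,-1],"rotation": [0,-1.5,0],"claw": -1},{"delta_pos": [-12,0,-1],"rotation": [0,-1.5,0],"claw": -1}])

```text
t: 13.0
tcp_pos: [0.501, 0.0746, 0.185]
tool_rot: [-0.04, 0.994, 0.004, 0.105]
wrist_force: [-35.7, -2.5, 24.7]
finger_gap: 0.0002
```

```bash
python3 g.py
```

```text
t 13.0 tcp [0.501  0.0746 0.185 ] q [ 0.152  0.394 -0.44   0.527 -0.016  0.069] F [-35.7  -2.5  24.7] gap 0.0002
grip in bin [-0.1503 -0.002 ] 0.0334 yaw 4.65 F bin [-35.8  -0.2] torque [-0.26  6.22  0.03]
```

It is solid at 36 N with no further travel. I'll retreat and go to the cap approach.

Request:
play_rows(rows=[{"delta_pos": [12,0,-3],"rotation": [0,0,0],"claw": -1},{"delta_pos": [12,0,-10],"rotation": [0,0,0],"claw": -1},{"delta_pos": [0,0,-50],"rotation": [0,-3,0],"claw": 1},{"delta_pos": [5,0,-55],"rotation": [0,-5,0],"claw": 1},{"delta_pos": [10,0,-50],"rotation": [0,-5,0],"claw": 1}])

```text
t: 13.62
tcp_pos: [0.4181, 0.0681, 0.3423]
tool_rot: [-0.039, 0.974, 0.008, 0.221]
wrist_force: [1.1, -0.4, 0.6]
finger_gap: 0.0544
```

```bash
python3 -c "
from h import *
looktray()
im,d,P,ray,o=cloud('wrist')
e=R.from_euler('z',3.8,degrees=True).as_matrix()[:2,:2]
B=P.copy();B[...,:2]=(P[...,:2]-[.683,.089])@e;np.savez('wrist_l.npz',im=im,B=B,P=P)
">/dev/null; python3 - <<'E'
from h import *
for nm in('side','top','wrist'):
    D=np.load(nm+'_l.npz');B=D['B'];im=D['im'];x,y,z=B[...,0],B[...,1],B[...,2]
    fr=(z>.04)&(z<.10)&(abs(y)<.05)&(x>-.08)&(x<-.05)
    pl=(z>.004)&(z<.028)&(abs(y)>.05)&(abs(y)<.058)&(x>-.08)&(x<-.05)
    lipf=(z>.011)&(z<.019)&(abs(y)<.046)&(abs(y)>.022)&(x>-.09)&(x<-.068)
    lipt=(z>.019)&(z<.026)&(abs(y)<.046)&(x>-.09)&(x<-.06)&(im.min(2)>90)
    ton=(z>.003)&(z<.012)&(abs(y)<.018)&(x<-.11)&(x>-.155)
    print(nm,[(k,int(m.sum()),np.round(np.percentile(x[m],[5,50,95])*1000,1).tolist()) for k,m in dict(front=fr,plinth=pl,lipface=lipf,liptop=lipt,ton=ton).items() if m.sum()>5])
    for s in(1,-1):
        q=lipf&(y*s>0);print('   side',s,q.sum(),np.median(x[q]) if q.sum() else 0)
D=np.load('wrist_l.npz');B=D['B'];x,y,z=[B[...,i] for i in range(3)]
h=(z-.110-.7*(x+.065))*np.cos(np.radians(35))
bar=(h>.055)&(h<.07)&(x>-.09)&(x<0)&(abs(y)<.03);w=B[bar];print('bar top',len(w),np.median(w,0).round(4),cv2.minAreaRect(w[:,:2].astype(np.float32)*1000))
g=np.array([.684,.0885,0])+R.from_euler('z',3.8,degrees=True).apply([-.039,0,.190])
r=toolR(3.8,35);print('grip',g)
plan(tcp(g,r,.155+.08),r,mm=40)
E
```

```text
side [('front', 576, [-65.4, -62.6, -60.0]), ('plinth', 31, [-66.3, -62.6, -54.3]), ('lipface', 24, [-76.9, -75.9, -73.9]), ('liptop', 100, [-76.8, -72.2, -66.1]), ('ton', 85, [-145.9, -135.1, -114.2])]
   side 1 4 -0.0766490473427161
   side -1 20 -0.07566422415874502
top [('front', 248, [-63.3, -61.3, -59.3]), ('plinth', 16, [-77.5, -64.4, -61.4]), ('lipface', 20, [-75.1, -74.1, -71.5]), ('liptop', 128, [-73.6, -68.7, -64.1]), ('ton', 124, [-151.1, -131.6, -111.7])]
   side 1 9 -0.07414822875895939
   side -1 11 -0.07414527280858496
wrist [('front', 3951, [-64.8, -62.4, -60.6]), ('plinth', 139, [-66.7, -63.3, -59.2]), ('lipface', 187, [-76.4, -75.6, -74.7]), ('liptop', 342, [-75.4, -72.9, -68.3]), ('ton', 596, [-139.9, -131.2, -112.4])]
   side 1 91 -0.07565686486374455
   side -1 96 -0.07552844695658761
bar top 0 [nan nan nan] ((0.0, 0.0), (0.0, 0.0), 0.0)
grip [0.64508574 0.08591532 0.19      ]
t 13.775 tcp [0.4176 0.0681 0.3433] q [ 0.174 -0.048 -0.551  0.622 -0.042  0.084] F [ 1.1  0.6 -0.2] gap 0.0756
n 3 rotvec [ 0.4 -9.3  0.8] dpos tool mm [-101.1    1.3    5.2]
[-33.7, 0.4, 1.7] [0.12, -3.1, 0.25]
[-33.6, 0.6, 3.6] [0.12, -3.1, 0.25]
[-33.3, 0.7, 5.4] [0.12, -3.1, 0.25]
  return _methods._mean(a, axis=axis, dtype=dtype,
  ret = um.true_divide(
```

```bash
python3 - <<'E'
from h import *
for nm in('wrist','side'):
    D=np.load(nm+'_l.npz');B=D['B'];im=D['im'];x,y,z=B[...,0],B[...,1],B[...,2]
    fr=(z>.035)&(z<.105)&(abs(y)<.055)&(x>-.075)&(x<-.05)
    for lab,m in(('all',fr),('grey',fr&(im.max(2)-im.min(2)<30)),('grey mid z',fr&(im.max(2)-im.min(2)<30)&(z<.09))):
        A=np.c_[y[m],z[m],np.ones(m.sum())];k,*_=np.linalg.lstsq(A,x[m],rcond=None)
        r=x[m]-A@k; g=abs(r)<2*r.std(); k,*_=np.linalg.lstsq(A[g],x[m][g],rcond=None)
        print(nm,lab,m.sum(),'slopes y,z',k[:2].round(3),'x at z=.015',(k@[0,.015,1]*1000).round(2),'std',(r.std()*1000).round(2))
    for zz in np.arange(0,.11,.01):
        m=(z>zz)&(z<zz+.01)&(abs(y)<.058)&(x>-.09)&(x<-.055)
        a=m&(abs(y)>.05);b=m&(abs(y)<.046)&(abs(y)>.025)
        print('  z',zz.round(2),'outer',a.sum(),np.median(x[a]).round(4) if a.sum() else '','inner',b.sum(),np.median(x[b]).round(4) if b.sum() else '')
E
```

```text
wrist all 5052 slopes y,z [0.004 0.008] x at z=.015 -62.7 std 1.35
wrist grey 3724 slopes y,z [0.003 0.003] x at z=.015 -61.75 std 0.87
wrist grey mid z 2376 slopes y,z [0.003 0.002] x at z=.015 -61.68 std 0.89
  z 0.0 outer 64 -0.0608 inner 214 -0.0757
  z 0.01 outer 42 -0.0632 inner 213 -0.0755
  z 0.02 outer 117 -0.063 inner 539 -0.0643
  z 0.03 outer 62 -0.0612 inner 190 -0.0614
  z 0.04 outer 67 -0.0612 inner 224 -0.0615
  z 0.05 outer 73 -0.0613 inner 237 -0.0617
  z 0.06 outer 79 -0.0613 inner 263 -0.0616
  z 0.07 outer 84 -0.0613 inner 286 -0.0617
  z 0.08 outer 83 -0.0611 inner 297 -0.0616
  z 0.09 outer 99 -0.0612 inner 331 -0.0614
  z 0.1 outer 102 -0.0611 inner 340 -0.0613
side all 739 slopes y,z [-0.002 -0.007] x at z=.015 -61.87 std 1.65
side grey 534 slopes y,z [-0.    -0.005] x at z=.015 -61.42 std 1.33
side grey mid z 377 slopes y,z [-0.002 -0.001] x at z=.015 -61.55 std 1.31
  z 0.0 outer 28 -0.0665 inner 42 -0.0776
  z 0.01 outer 9 -0.0605 inner 26 -0.0759
  z 0.02 outer 15 -0.0637 inner 77 -0.0675
  z 0.03 outer 20 -0.0605 inner 41 -0.0618
  z 0.04 outer 18 -0.0607 inner 35 -0.0616
  z 0.05 outer 18 -0.0606 inner 36 -0.062
  z 0.06 outer 18 -0.061 inner 42 -0.0618
  z 0.07 outer 17 -0.0611 inner 39 -0.0619
  z 0.08 outer 16 -0.0605 inner 40 -0.0614
  z 0.09 outer 18 -0.0604 inner 44 -0.0621
  z 0.1 outer 20 -0.0609 inner 39 -0.0617
```

The plinth front is at −63.2 and the lip's outer face at −75.6. That makes 12.4 mm against a 12 mm lip, so the lip is on the front within measurement error; the steel face above sits back from the plinth. Now the cap.

Request:
play_rows(rows=[{"delta_pos": [-34,0.5,2],"rotation": [0,-3,0],"claw": 1},{"delta_pos": [-34,0.5,3.5],"rotation": [0,-3,0],"claw": 1},{"delta_pos": [-33,0.5,5],"rotation": [0,-3,0.5],"claw": 1},{"delta_pos": [0,0,0],"rotation": [0,0,0],"claw": 1}])

```text
t: 14.28
tcp_pos: [0.5144, 0.0773, 0.3826]
tool_rot: [-0.034, 0.953, 0.012, 0.3]
wrist_force: [0.6, -0.4, -0.8]
finger_gap: 0.0854
```

```bash
python3 - <<'E'
from h import *
im,d,P,ray,o=cloud('wrist');cv2.imwrite('pics/w6.png',im[...,::-1])
e=R.from_euler('z',3.8,degrees=True).as_matrix()[:2,:2]
B=P.copy();B[...,:2]=(P[...,:2]-[.6845,.0885])@e
x,y,z=[B[...,i] for i in range(3)];h=(z-.110-.7*(x+.065))*np.cos(np.radians(35))
bar=(h>.05)&(h<.07)&(x>-.09)&(x<0)&(abs(y)<.03);w=B[bar]
if len(w)>10: print('bar top',len(w),np.median(w,0).round(4),cv2.minAreaRect(w[:,:2].astype(np.float32)*1000),np.median(h[bar]))
g=np.array([.6845,.0885,0])+R.from_euler('z',3.8,degrees=True).apply([-.039,0,.190])
r=toolR(3.8,35);print('grip',g)
plan(tcp(g,r,.157),r,mm=30)
E
```

```text
bar top 1364 [-0.0471 -0.001   0.1968] ((-44.74107360839844, -1.0601229667663574), (37.53689956665039, 13.734451293945312), 0.395530641078949) 0.06089710798340878
grip [0.64558574 0.08591532 0.19      ]
t 14.325 tcp [0.5131 0.0772 0.3813] q [ 0.161  0.062 -0.383  0.522 -0.048  0.074] F [-0.7 -0.2 -0.3] gap 0.0856
n 3 rotvec [ 0.3 -0.3  0.2] dpos tool mm [ 0.5 -0.5 75.9]
[0.2, -0.2, 25.3] [0.12, -0.11, 0.07]
[0.2, -0.1, 25.3] [0.12, -0.11, 0.07]
[0.3, -0.1, 25.3] [0.12, -0.11, 0.07]
```

View pics/w6.png

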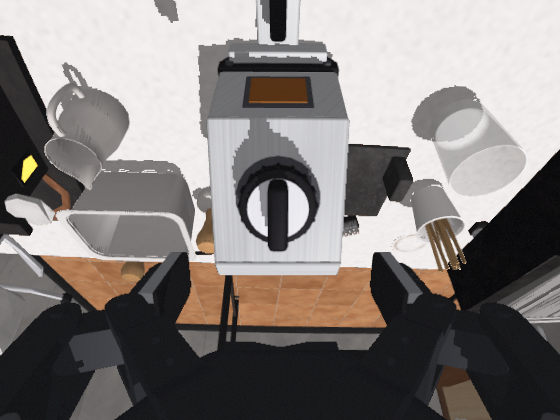

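The wrist view shows the cap bar at (278,215), centred between the open jaws and square to them. Its measured top centre of (−44.7, −1, 197) agrees with the expected (−45, 0, 199). The tray lip is flush at (275,57). I'll descend along the neck axis.

Request:
play_rows(rows=[{"delta_pos": [0,-1.5,25],"rotation": [0,0,0],"claw": 1},{"delta_pos": [0,0,25],"rotation": [0,0,0],"claw": 1},{"delta_pos": [0,0,18],"rotation": [0,0,0],"claw": 1},{"delta_pos": [0,0,0],"rotation": [0,0,0],"claw": 1}])

```text
t: 14.82
tcp_pos: [0.5501, 0.0782, 0.3194]
tool_rot: [-0.035, 0.956, 0.012, 0.292]
wrist_force: [0.1, -0.2, 0.3]
finger_gap: 0.0854
```

```bash
cat > c.py <<'E'
from h import *
g=np.array([.6845,.088,0])+R.from_euler('z',3.8,degrees=True).apply([-.039,0,.190])
r=toolR(3.8,35)
plan(tcp(g,r,.157),r,mm=30)
s=arm.read_state();m=R.from_quat(s['tool_rot']).as_matrix();print('F tool',(m.T@np.array(s['wrist_force'])).round(1))
E
python3 c.py
```

```text
t 14.825 tcp [0.5501 0.0782 0.3194] q [ 0.151  0.199 -0.396  0.382 -0.042  0.066] F [ 0.1 -0.2  0.3] gap 0.0854
n 1 rotvec [ 0.3 -1.   0.2] dpos tool mm [-4.3  0.8  3.9]
[-4.3, 0.8, 3.9] [0.31, -0.96, 0.25]
F tool [-0.2 -0.2 -0.2]
```

Request:
play_rows(rows=[{"delta_pos": [-4.3,0.8,1.5],"rotation": [0,-1,0.2],"claw": 1},{"delta_pos": [0,0,0],"rotation": [0,0,0],"claw": -1},{"delta_pos": [0,0,0],"rotation": [0,0,0],"claw": -1},{"delta_pos": [0,0,0],"rotation": [0,0,0],"claw": -1},{"delta_pos": [0,0,0],"rotation": [0,0,0],"claw": -1}])

```text
t: 15.45
tcp_pos: [0.5543, 0.0791, 0.3232]
tool_rot: [-0.032, 0.952, 0.012, 0.303]
wrist_force: [-10.4, -7.8, 11.1]
finger_gap: 0.0128
```

Request:
play_rows(rows=[{"delta_pos": [0,0,0],"rotation": [0,0,0],"claw": -1},{"delta_pos": [0,0,0],"rotation": [0,0,0],"claw": -1},{"delta_pos": [0,0,0],"rotation": [0,0,0],"claw": -1}])

```text
t: 15.82
tcp_pos: [0.5542, 0.079, 0.3233]
tool_rot: [-0.032, 0.952, 0.012, 0.303]
wrist_force: [0.0, -0.9, -0.7]
finger_gap: 0.0128
```

```bash
python3 c.py
```

```text
t 15.825 tcp [0.5542 0.079  0.3233] q [ 0.152  0.198 -0.395  0.363 -0.046  0.07 ] F [ 0.  -0.9 -0.7] gap 0.0128
n 1 rotvec [0.2 0.3 0. ] dpos tool mm [1.5 0.3 4.8]
[1.5, 0.3, 4.8] [0.23, 0.31, 0.01]
F tool [ 0.4 -0.9  0.5]
```

Request:
play_rows(rows=[{"delta_pos": [0,0,-7],"rotation": [0,0,0],"claw": -1},{"delta_pos": [0,0,-7],"rotation": [0,0,0],"claw": -1},{"delta_pos": [0,0,-7],"rotation": [0,0,0],"claw": -1}])

```text
t: 16.2
tcp_pos: [0.5423, 0.0783, 0.3404]
tool_rot: [-0.032, 0.952, 0.012, 0.303]
wrist_force: [-3.0, -0.2, 3.2]
finger_gap: 0.0126
```

```bash
python3 c.py
```

```text
t 16.2 tcp [0.5423 0.0783 0.3404] q [ 0.155  0.157 -0.395  0.404 -0.047  0.072] F [-3.  -0.2  3.2] gap 0.0126
n 1 rotvec [0.2 0.3 0. ] dpos tool mm [ 1.6  0.1 25.6]
[1.6, 0.1, 25.6] [0.23, 0.29, 0.02]
F tool [ 0.6  0.  -4.4]
```

Request:
play_rows(rows=[{"delta_pos": [0,0,-3],"rotation": [0,0,0],"claw": -1},{"delta_pos": [0,0,-1.5],"rotation": [0,0,0],"claw": -1},{"delta_pos": [0,0,0],"rotation": [0,0,0],"claw": -1}])

```text
t: 16.58
tcp_pos: [0.5405, 0.0781, 0.3429]
tool_rot: [-0.032, 0.952, 0.012, 0.303]
wrist_force: [-1.4, -0.6, 2.4]
finger_gap: 0.0127
```

```bash
python3 c.py
```

```text
t 16.575 tcp [0.5405 0.0781 0.3429] q [ 0.155  0.151 -0.396  0.41  -0.047  0.072] F [-1.4 -0.6  2.4] gap 0.0127
n 1 rotvec [0.2 0.3 0. ] dpos tool mm [ 1.5  0.2 28.7]
[1.5, 0.2, 28.7] [0.24, 0.31, 0.0]
F tool [-0.2 -0.5 -2.8]
```

The cap has travelled 23.9 mm of 24. I'll release and withdraw along the axis.

Request:
play_rows(rows=[{"delta_pos": [0,0,0],"rotation": [0,0,0],"claw": 1},{"delta_pos": [0,0,0],"rotation": [0,0,0],"claw": 1},{"delta_pos": [0,0,0],"rotation": [0,0,0],"claw": 1},{"delta_pos": [0,0,0],"rotation": [0,0,0],"claw": 1}])

```text
t: 17.08
tcp_pos: [0.5399, 0.0783, 0.3432]
tool_rot: [-0.033, 0.952, 0.012, 0.303]
wrist_force: [0.3, -0.6, -0.5]
finger_gap: 0.0831
```

Request:
play_rows(rows=[{"delta_pos": [0,0,-20],"rotation": [0,0,0],"claw": 1},{"delta_pos": [0,0,-30],"rotation": [0,0,0],"claw": 1},{"delta_pos": [0,0,-40],"rotation": [0,0,0],"claw": 1},{"delta_pos": [20,0,-30],"rotation": [0,0,0],"claw": 1},{"delta_pos": [0,0,0],"rotation": [0,0,0],"claw": 1}])

```text
t: 17.7
tcp_pos: [0.4521, 0.0719, 0.4323]
tool_rot: [-0.033, 0.952, 0.013, 0.303]
wrist_force: [-0.4, -0.2, 0.9]
finger_gap: 0.0856
```

```bash
python3 - <<'E'
from h import *
looktray()
im,d,P,ray,o=cloud('wrist');cv2.imwrite('pics/w7.png',im[...,::-1])
e=R.from_euler('z',3.8,degrees=True).as_matrix()[:2,:2]
B=P.copy();B[...,:2]=(P[...,:2]-[.683,.089])@e;np.savez('wrist_l.npz',im=im,B=B,P=P)
for nm in('wrist','top','side'):
    D=np.load(nm+'_l.npz');B=D['B'];x,y,z=[B[...,i] for i in range(3)]
    h=(z-.110-.7*(x+.065))*np.cos(np.radians(35))
    bar=(h>.075)&(h<.1)&(x>-.1)&(x<0)&(abs(y)<.03)
    lip=(z>.011)&(z<.019)&(abs(y)<.046)&(abs(y)>.022)&(x>-.09)&(x<-.068)
    print(nm,'bar pts',bar.sum(),'h',np.median(h[bar]).round(4) if bar.sum() else '','lip face',lip.sum(),np.median(x[lip]).round(4) if lip.sum() else '')
E
```

```text
t 17.7 tcp [0.4521 0.0719 0.4323] q [ 0.174 -0.104 -0.409  0.652 -0.056  0.087] F [-0.4 -0.2  0.9] gap 0.0856
top lip 51 ctr [-71.2   4.9] size [83.   5.7] ang 88.5 x [-0.074  -0.0716 -0.0682] z 0.0238
top plate 96 ctr [-1.483e+02 -1.000e-01] size [147.5 159. ] ang 0.2 x [-0.2173 -0.0829 -0.0746] z 0.0084
side lip 127 ctr [-80.8   6.5] size [79.4 84.3] ang 50.4 x [-0.1383 -0.074  -0.0674] z 0.0225
side plate 183 ctr [-106.4   -3.5] size [70.7 95.1] ang 5.0 x [-0.1416 -0.0988 -0.0682] z 0.0092
wrist bar pts 854 h 0.084 lip face 133 -0.075
top bar pts 139 h 0.0849 lip face 13 -0.074
side bar pts 133 h 0.0849 lip face 24 -0.0759
```

View pics/w7.png

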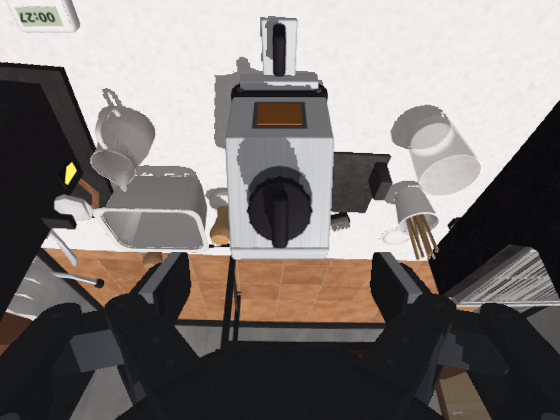

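The wrist view shows the tray still home at (280,85), the cap standing out at (280,210), and the glass and pitcher upright. All three cameras put the bar 24 mm higher along the neck than before, so I'll hand it in.

```bash
python3 -c "
from workcell import arm
print(arm.job_done())"
```

```text
the job is handed in; nothing more can be done
None
```

I slid the tray into its slot, pulled the filler cap out along its neck until it clicked open, and handed the job in at about 18 s.

- **Tray:** My first push stopped about 1.5 mm short. I pushed again on the end of the fin, up to 36 N, until it moved no further. After that push the lip's outer face was 12.4 mm from the plinth front, against a 12 mm lip, and it was square to the front.
- **Tray check that disagreed:** The steel face above the plinth measures 1.5–2 mm further back than the plinth. Measured against that face alone, the lip looks about 2 mm short. I took the plinth as the front, because the lip sat flush with it in the pictures and the push had stopped solid.
- **Cap:** It moved 23.9 mm, with the snap felt at the wrist. After I let go, all three cameras still showed the bar about 24 mm further out (84–85 mm above the slope, from about 61 mm).
- **Everything else:** The glass and pitcher were standing where they were in the last picture, the timer looked untouched, and the gripper was clear of everything.

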